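Free the hitch clip from a cabinet's locking stud behind the office supplies

TASK

Stand the carton, the tin and the bottle that crowd the locking stud upright in the shallow cardboard box lid; once all three are there, pull the hitch clip sideways out of the stud and lay it flat in the steel parts dish. Then put the carton, the tin and the bottle back upright, each just where it stood at the start, the carton squared up to the bracket as before. Tip none of the three over, and leave the small roll of tape where it is.

Things in the scene. Friction and masses are not known exactly. Their poses are not given: they have to be found in the camera images.
- bracket: Fixed dark steel bracket, plate 124x60x8 mm (x -72 to 52). Origin: axis of its upright stud (22 mm across, top at 51) at table level. On the plate a 38 mm boss to z 32; stud's cross hole along x, 9x9 mm, floor z 32. Post 12x12 mm under the loop at x -62, y 9, to z 32. Flange 120 wide, 55 high at x 49. Clip comes out to -x. Containers start near (-115, 0), (-35, 72), (-35, -72) mm, any order.
- clip: Steel hitch clip, 5 mm wire, 92 mm long, flat. Origin midway between its two legs, mid wire; z normal to flat. Legs parallel, 23 mm over both, from x -12 to 14: grip there across y. Loop end x -23.5; straight leg (y -9, in the hole) to x 68; sprung leg beside the stud to x 62. Starts at bracket (-42, 9, 34.5) mm, axes as bracket's; slides to -x without a catch, free after 40 mm.
- carton: Loose brown cardboard carton with a pale tape band, 56 (x) by 46 (y) by 80 mm high, about 140 g, rigid. Origin at the centre of its underside. At the start its x axis lies within 0.12 rad of the bracket's x axis.
- tin: Loose round metal tin with a lid, standing, 54 mm across (56 mm at the lid, from 56 mm height), 66 mm high, about 180 g. Origin at the centre of its underside.
- bottle: Loose round white plastic bottle with a grey cap, standing, 52 mm across its straight body (up to 64 mm height), narrowing to a 24 mm cap, 95 mm high, about 130 g. Origin at the centre of its underside.
- box_lid: Fixed shallow brown cardboard box lid, open side up, the side area for the three containers. 270 (x) by 150 (y) by 22 mm high outside, walls and floor 4 to 5 mm. Origin at the centre of its underside. It has room for three containers in a row along x, 85 mm apart.
- parts_dish: Fixed shallow steel parts dish, open upwards, 170 (x) by 140 (y) by 18 mm high outside, walls and floor 4 to 5 mm. Origin at the centre of its underside. It and the lid lie one to each side of the bracket, in either order.
- tape_roll: Loose roll of clear tape lying flat on the table on the robot's side of the containers, 48 mm across, hole 28 mm, 18 mm high. Origin at the centre of its underside. A bystander: leave it.
Things that resemble listed ones, but are neither listed nor needed, are in the scene too. Leave any blue or turquoise look-alike of the bottle alone.

How it is judged:
By the outcome, as a careful person would: the job done as asked, in the order asked, and still so for the second after the job is handed in, with the robot touching nothing.
It also fails if it takes over 144 s, if anything falls off the work surface, if the arm or the gripper's body presses on something with over 40 N, if the wrist force passes 120 N, or if a joint passes its speed limit or range.

ROBOT

A 6-joint arm with a two-finger parallel gripper is mounted at the origin on the work surface. World frame = base frame: x ahead of the robot, y to its left, z up, the work surface at z = 0. Lengths are in m, angles in rad, forces in N, time in s.
With the tool pointing down it reaches from about 0.35 to 0.975 m from the base axis. Payload 4.9 kg.
Tool frame: the origin (TCP) lies between the finger pads; the fingertips stand 22 mm ahead of it and the grasp point (between the pads) lies 3 mm ahead of it; z points along the fingers, y is the line along which they close (so a half turn about z gives the same grasp; the last joint's range is limited). The gripper opens to 85 mm and grips with 20 to 120 N. Pads are 22 mm wide; open, the fingers measure 114 mm over their backs; the gripper's body (76 mm by 85 mm) begins 54 mm behind the grasp point. The pads swing forward as they close: fully open they stand 13 mm farther back than shut.
Start: joints at [1.079, 0.053, 1.613, -0, 1.476, -0.119], TCP at [0.228, 0.582, 0.216] pointing down, gripper open.
Joint ranges: [-3.01, 3.01], [-1.01, 2.22], [0.06, 2.58], [-1.02, 4.17], [0.09, 2.62], [-3.14, 3.14]. Speed limits (rad/s): [2.57, 2.57, 3.14, 3.14, 3.14, 3.14].

INTERFACE

Orientations are given as a unit quaternion [w, x, y, z].
In Python, from plant import state, grab_frame, get_calibration, job_done, recognise, regions_of gives the robot as it stands.
- The arm moves only by the tool apply_moves, never from a script. Its argument "targets" is a list of rows, each an object with "translation": the shift along the tool's x, y, z normalised to -1 to 1, where 1 is 100 mm, a list of three; "twist": the turn about the tool's z normalised to -1 to 1, where 1 is 0.1 rad; "hand": the opening, from 0 (shut) to 1 (fully open). A call has 1 to 8 rows; each row shifts and turns the commanded pose from where the row before left it, along the tool's axes as they then stand; what a row does not reach is not made up. A row lasts 1/10 s, in which the tool goes at most 50 mm and 8.59 degrees, less where a joint would pass 70% of its speed; a pose out of reach is approached as far as the arm can. A call with a number of a shift or a turn outside -1 to 1 is refused whole. A call with a gripper value outside its range is refused whole. The fingers move at their own pace and stop on an object; the grip force is fixed at half the most. Time passes only in rows, so rows that do not move let the fingers close. It gives the time, the measured TCP pose, the force, the opening and the grip force at its end, in the units of the state.
- state(): the state, without advancing time (a new reading comes with each control period).
- grab_frame(name): name is "side" or "top"; returns the picture (400x640x3 uint8, red, green, blue); there is no depth.
- get_calibration(name): a dict with "camera_matrix" (3x3 intrinsics, pixels), "pose" (4x4, takes a point from camera to world coordinates). Camera axes: x right, y up, looking along -z (the intrinsics and any distortion apply to the point x, -y, -z); pixel columns grow to the right and rows downward; lengths in m; the calibration is good to about 2 mm. A picture is of the moment at which its call begins. get_calibration takes no time and is no camera call.
- job_done(): hands the job in; it is judged then, once.
Trained networks look in the newest picture that a camera, given by its name, has taken for a name from the list of things; names that differ only in an ending like _2 or _b are one class to them, and where a whole thing is asked for, a point or a joint stands for the part that bears it (a point fixed in the world has none). Each returns a list of dicts, best first, with "score" (0 to 1); they miss things now and then, are a little off and sometimes report something else, mostly with a low value. They report only what shows in the picture. A call takes as long as a camera call. They do not tell look-alikes from the thing itself.
- recognise(camera, query): "point" ([x, y, z] in m, in world coordinates, good to about 4 mm: the middle of the surface that is visible of it).
- regions_of(camera, query): "pixels" (400x640 bool, what is visible of it).
The state is a dict: "time": time; "joint_pos": joint angles; "joint_vel": joint speeds; "joint_efforts": joint torques, N m; "tool_pos": TCP position; "tool_rot": TCP orientation; "contact_force": force on the tool from outside, world axes, zero at the start; "ft_torque": the same for the moment, N m; "gripper_width": opening from 0.0 (shut) to 1.0 (fully open); "grasp_force": force on a finger pad.
Only numpy, scipy, OpenCV 4.12 (cv2) and the standard library are available. Lean on these libraries where they do the work, as an engineer would, in place of code of your own. Each camera call takes 0.05 s, during which the arm holds its last target. There are 200 camera calls.

## Working session

There is one attempt and no reset: what is moved stays moved. The work goes in short steps, Python scripts to look and compute and a tool call to move; the robot and the scene stay as the last step left them, time stands still between calls to the robot, and variables do not carry over. Pictures are saved under pics/ and viewed, at most 14 in all, crops included, and the job is handed in when it is done.

Besides the shell and the picture viewer there is one more tool, called after "Emit:" as name([rows], argument=value, ...), one row to a line, values as JSON. apply_moves: Moves the arm, as the interface text tells. Its arguments: {"type":"object","properties":{"targets":{"type":"array"}},"required":["targets"]}

```bash
ls; mkdir -p pics
cat > h.py <<'E'
from plant import *
import numpy as np, cv2
def save(cam,name,crop=None,k=1):
    im=grab_frame(cam)[:,:,::-1]
    if crop: im=im[crop[1]:crop[3],crop[0]:crop[2]]
    if k!=1: im=cv2.resize(im,None,fx=k,fy=k,interpolation=cv2.INTER_CUBIC)
    cv2.imwrite('pics/'+name+'.png',im)
def proj(cam,P):
    c=get_calibration(cam);T=np.linalg.inv(np.array(c['pose']));K=np.array(c['camera_matrix'])
    p=(T[:3,:3]@np.atleast_2d(P).T+T[:3,3:]).T; p=p*[1,-1,-1]
    u=(K@p.T).T; return u[:,:2]/u[:,2:]
def unproj(cam,uv,z):
    c=get_calibration(cam);T=np.array(c['pose']);K=np.array(c['camera_matrix'])
    uv=np.atleast_2d(uv);r=(np.linalg.inv(K)@np.c_[uv,np.ones(len(uv))].T).T*[1,-1,-1]
    d=r@T[:3,:3].T; o=T[:3,3]; return o+d*((z-o[2])/d[:,2:])
E
python3 - <<'E'
from h import *
save('top','top0');save('side','side0')
for c in('top','side'):
    k=get_calibration(c);print(c,{x:(np.round(v,3).tolist()) if not isinstance(v,str) else v for x,v in k.items()})
    for q in 'bracket clip carton tin bottle box_lid parts_dish tape_roll'.split():
        r=recognise(c,q)
        print(q,[(np.round(d['point'],3).tolist(),round(d['score'],2),proj(c,d['point'])[0].round().tolist()) for d in r])
s=state();print(s)
E
```

```text
pics
top {'camera_matrix': [[420.617, 0.0, 318.013], [0.0, 420.617, 197.092], [0.0, 0.0, 1.0]], 'pose': [[0.056, 0.976, -0.211, 0.344], [-0.998, 0.054, -0.016, -0.008], [-0.004, 0.212, 0.977, 0.898], [0.0, 0.0, 0.0, 1.0]]}
bracket [([0.619, -0.005, 0.014], 0.84, [325.0, 160.0])]
clip [([0.581, -0.003, 0.034], 0.69, [323.0, 174.0]), ([0.617, -0.006, 0.012], 0.47, [326.0, 161.0])]
carton [([0.559, 0.06, 0.083], 0.66, [292.0, 177.0])]
tin [([0.573, -0.082, 0.063], 0.71, [362.0, 176.0])]
bottle [([0.435, 0.074, 0.07], 0.77, [281.0, 239.0]), ([0.456, -0.133, 0.071], 0.72, [386.0, 234.0]), ([0.491, -0.022, 0.067], 0.57, [331.0, 214.0]), ([0.51, 0.132, 0.069], 0.57, [255.0, 200.0])]
box_lid [([0.477, 0.31, 0.002], 0.66, [176.0, 217.0])]
parts_dish [([0.466, -0.306, -0.0], 0.56, [462.0, 238.0])]
tape_roll [([0.414, -0.047, 0.021], 0.77, [341.0, 255.0])]
side {'camera_matrix': [[398.098, 0.0, 316.702], [0.0, 398.098, 197.194], [0.0, 0.0, 1.0]], 'pose': [[0.794, 0.375, -0.479, 0.132], [-0.608, 0.51, -0.608, -0.456], [0.016, 0.774, 0.633, 0.532], [0.0, 0.0, 0.0, 1.0]]}
bracket [([0.651, -0.006,
[... 623 characters left out ...]
, 'joint_pos': array([ 1.07902323e+00,  5.26905371e-02,  1.61290356e+00,  6.80008914e-06,
        1.47601899e+00, -1.18977495e-01]), 'joint_vel': array([-0.00138333, -0.00288124,  0.00078218, -0.00116354,  0.00156089,
       -0.00098764]), 'joint_efforts': array([-3.29254963e-04, -3.93678939e+01, -3.70465958e+01, -9.09472578e-05,
        2.59169565e-04,  9.37952649e-07]), 'tool_pos': array([0.22761024, 0.58205376, 0.21570732]), 'tool_rot': array([-6.30015788e-06,  1.85320619e-01,  9.82678110e-01, -8.72737152e-06]), 'contact_force': array([0.25717158, 0.51970798, 0.29275239]), 'ft_torque': array([-0.0618706 ,  0.01646332,  0.01774448]), 'grasp_force': 0.0, 'gripper_width': 1.0022099720671143}
```

View pics/top0.png

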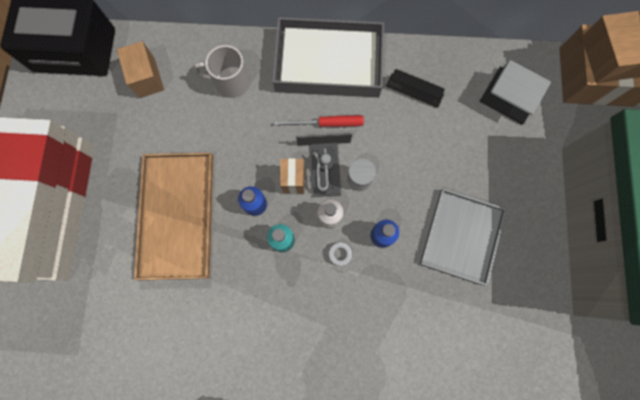

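Run:
```python
from h import *
save('side','side1',(200,120,440,280),3.3)
save('top','top1',(220,110,440,280),3.5)
```

```text
(no output)
```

View pics/side1.png

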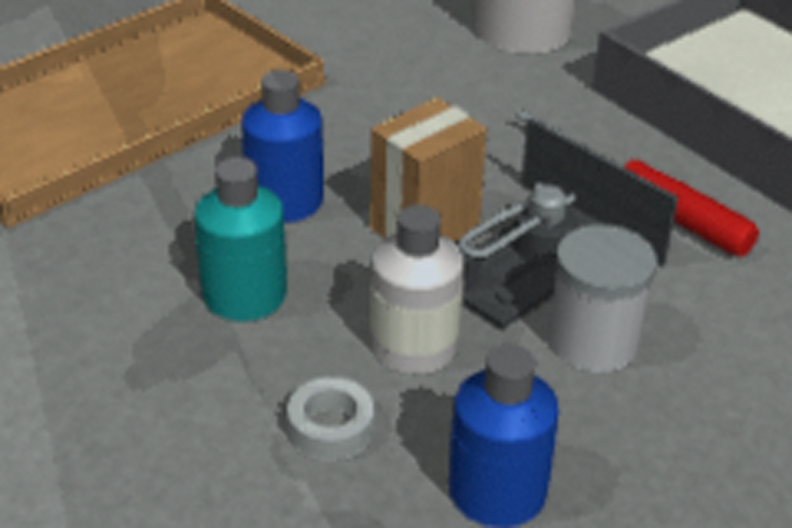

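View pics/top1.png

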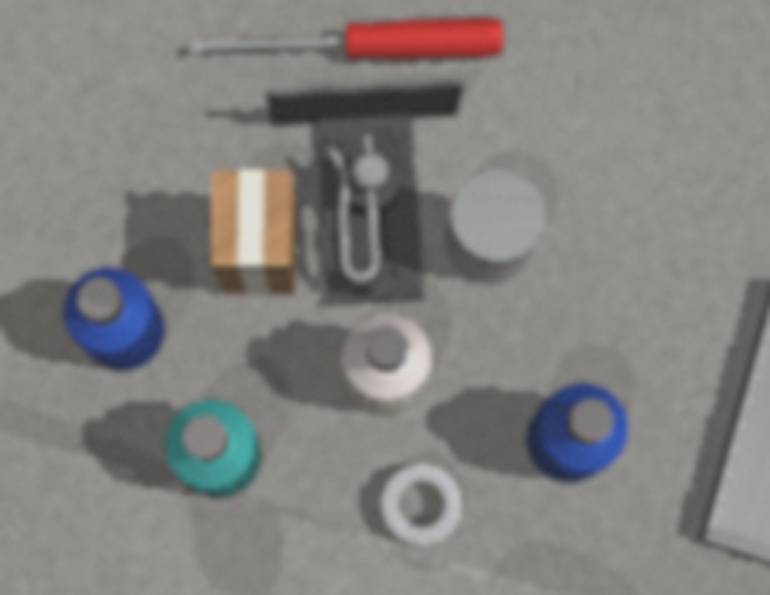

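Top view: the white bottle (331,213), carton (292,177) and tin (362,172) crowd the bracket at (325,165). The blue bottles (252,201) and (386,233) and the turquoise one (281,238) are look-alikes and stay. The brown lid is at (175,217) and the steel dish at (462,237); the black tray (330,57) and the carton-like boxes at the back don't fit the descriptions. The crops confirm this.

```bash
cat > fit.py <<'E'
from h import *
from scipy.optimize import minimize
t=np.linspace(0,2*np.pi,48,endpoint=False)
ring=lambda r,z:np.c_[r*np.cos(t),r*np.sin(t),z+0*t]
box=lambda a,b,h:np.array([[i*a/2,j*b/2,k] for i in(1,-1) for j in(1,-1) for k in(0,h)])
M={'carton':box(.056,.046,.08),'tin':np.r_[ring(.027,0),ring(.028,.056),ring(.028,.066)],'bottle':np.r_[ring(.026,0),ring(.026,.064),ring(.012,.082),ring(.012,.095)],'box_lid':box(.27,.15,.022),'parts_dish':box(.17,.14,.018),'tape_roll':np.r_[ring(.024,0),ring(.024,.018)]}
def model(n,p,z=0):
    c,s=np.cos(p[2]),np.sin(p[2]);q=M[n]
    return np.c_[p[0]+c*q[:,0]-s*q[:,1],p[1]+s*q[:,0]+c*q[:,1],q[:,2]+z]
def fit(n,p0,cams=('top','side'),z=0,grab=True):
    out={}
    for cam in cams:
        if grab: grab_frame(cam)
        best=None
        for d in regions_of(cam,n):
            m=d['pixels']; v,u=np.nonzero(m); 
            e=np.linalg.norm(np.array([u.mean(),v.mean()])-proj(cam,[p0[0],p0[1],z+.03])[0])
            if best is None or e<best[0]: best=(e,m)
        if best is None: print('none',cam);continue
        m=best[1].astype(np.uint8)
        def cost(p):
            uv=proj(cam,model(n,p,z)); im=np.zeros((400,640),np.uint8)
            h=cv2.convexHull(np.round(uv*16).astype(np.int32)); cv2.fillConvexPoly(im,h,1,cv2.LINE_8,4)
            return 1-(im&m).sum()/max(1,(im|m).sum())
        r=minimize(cost,p0,method='Nelder-Mead',options=dict(initial_simplex=np.array(p0)+np.array([[0,0,0],[.012,0,.1],[0,.012,-.1],[-.01,-.01,.15]])))
        out[cam]=r.x; print(n,cam,r.x.round(4),'iou',round(1-r.fun,3),'err',round(best[0],1))
    return out
E
python3 - <<'E'
from fit import *
for n,p in dict(carton=[.56,.06,0],tin=[.573,-.085,0],bottle=[.488,-.025,0],box_lid=[.477,.31,0],parts_dish=[.466,-.306,-.25],tape_roll=[.413,-.05,0]).items(): fit(n,p)
f=lambda P:np.array(P)/3.5+[220,110]
for nm,P,z in [('stud',[[370,170]],.051),('plate near/right',[[320,300],[422,296],[412,120]],.008),('flangetop',[[268,96],[461,86]],.055),('tin',[[498,215]],.066),('cap',[[387,346]],.095),('carton',[[211,170],[294,170],[294,266],[211,266]],.08),('clip loop end mid',[[361,283]],.0345)]:
    print(nm,unproj('top',f(P),z).round(4).tolist())
f=lambda P:np.array(P)/3.3+[200,120]
print('side stud',unproj('side',f([[549,195]]),.051).round(4),'tin',unproj('side',f([[605,260]]),.066).round(4),'cap',unproj('side',f([[419,218]]),.095).round(4))
E
```

```text
carton top [0.5692 0.0603 0.0774] iou 0.976 err 5.9
carton side [0.5726 0.0638 0.0242] iou 0.802 err 10.1
tin top [ 0.5846 -0.0833  0.0734] iou 0.883 err 6.0
tin side [ 0.5856 -0.0801  0.0246] iou 0.949 err 6.3
bottle top [ 0.4946 -0.0215  0.0144] iou 0.89 err 4.5
bottle side [ 0.4972 -0.0197 -0.0069] iou 0.926 err 7.1
box_lid top [0.4791 0.3072 0.0786] iou 0.972 err 4.1
box_lid side [0.4817 0.3083 0.0812] iou 0.938 err 9.5
parts_dish top [ 0.4695 -0.3034 -0.2571] iou 0.952 err 3.8
parts_dish side [ 0.4706 -0.3039 -0.2621] iou 0.978 err 11.0
tape_roll top [ 0.4159 -0.0468 -0.0078] iou 0.709 err 2.0
tape_roll side [ 0.4192 -0.0456 -0.0051] iou 0.72 err 6.3
stud [[0.6105, -0.006, 0.051]]
plate near/right [[0.5385, 0.0206, 0.008], [0.5445, -0.0423, 0.008], [0.6586, -0.0308, 0.008]]
flangetop [[0.6525, 0.058, 0.055], [0.6652, -0.0582, 0.055]]
tin [[0.5824, -0.0823, 0.066]]
cap [[0.4954, -0.0209, 0.095]]
carton [[0.5963, 0.086, 0.08], [0.5989, 0.0379, 0.08], [0.5417, 0.0343, 0.08], [0.5391, 0.0817, 0.08]]
clip loop end mid [[0.5445, -0.0043, 0.0345]]
side stud [[ 0.6126 -0.0074  0.051 ]] tin [[ 0.5812 -0.0849  0.066 ]] cap [[ 0.497  -0.0219  0.095 ]]
```

```bash
cat > plan.py <<'E'
from h import *
import sys,json
# args: waypoints x,y,z,h,hand[,step_mm] ; prints rows in tool axes
s=state(); p=np.array(s['tool_pos']); w,a,b,c=s['tool_rot']
h=np.arctan2(1-2*(a*a+c*c),2*(a*b-w*c))   # heading of tool y
print('pos',p.round(4),'h',round(h,3),'F',np.round(s['contact_force'],1),'w',round(s['gripper_width'],3),'g',round(s['grasp_force'],1),'t',round(s['time'],1))
for wp in sys.argv[1:]:
    v=[float(x) for x in wp.split(',')]; q=np.array(v[:3]); st=(v[5] if len(v)>5 else 45)/1000
    dh=(v[3]-h+np.pi)%(2*np.pi)-np.pi
    n=int(max(1,np.ceil(np.linalg.norm(q-p)/st-1e-6),np.ceil(abs(dh)/.1-1e-6)))
    R=[];t=0
    for i in range(n):
        left=n-i
        tw=round(-dh/left/.1,2); d=(q-p)/left
        x=np.array([-np.sin(h),np.cos(h),0]);y=np.array([np.cos(h),np.sin(h),0]);z=np.array([0,0,-1.])
        L=np.array([d@x,d@y,d@z])/.1; L=np.round(L,2); p=p+.1*(L[0]*x+L[1]*y+L[2]*z)
        h-=tw*.1; dh+=tw*.1; R.append(dict(translation=L.tolist(),twist=tw,hand=v[4]))
    print('->',wp); 
    for i in range(0,len(R),8): print(json.dumps(R[i:i+8]).replace(' ','').replace('translation','T').replace('-0.0,','0,'))
E
python3 plan.py .496,-.021,.19,1.4,1,48 .496,-.021,.05,1.4,1,35
```

```text
pos [0.2276 0.5821 0.2157] h 1.198 F [ 0.6  0.4 -0.1] w 0.999 g 0.0 t 2.2
-> .496,-.021,.19,1.4,1,48
[{"T":[-0.34,-0.33,0.02],"twist":-0.14,"hand":1.0},{"T":[-0.33,-0.34,0.02],"twist":-0.14,"hand":1.0},{"T":[-0.33,-0.34,0.02],"twist":-0.15,"hand":1.0},{"T":[-0.32,-0.35,0.02],"twist":-0.14,"hand":1.0},{"T":[-0.32,-0.35,0.02],"twist":-0.15,"hand":1.0},{"T":[-0.31,-0.35,0.02],"twist":-0.14,"hand":1.0},{"T":[-0.3,-0.36,0.02],"twist":-0.15,"hand":1.0},{"T":[-0.3,-0.36,0.02],"twist":-0.14,"hand":1.0}]
[{"T":[-0.29,-0.37,0.02],"twist":-0.15,"hand":1.0},{"T":[-0.29,-0.37,0.02],"twist":-0.14,"hand":1.0},{"T":[-0.28,-0.38,0.01],"twist":-0.15,"hand":1.0},{"T":[-0.28,-0.38,0.02],"twist":-0.14,"hand":1.0},{"T":[-0.28,-0.38,0.01],"twist":-0.15,"hand":1.0},{"T":[-0.27,-0.39,0.02],"twist":-0.14,"hand":1.0}]
-> .496,-.021,.05,1.4,1,35
[{"T":[0.0,0.0,0.35],"twist":0,"hand":1.0},{"T":[0.0,0.0,0.35],"twist":0,"hand":1.0},{"T":[0.0,0.0,0.35],"twist":0,"hand":1.0},{"T":[0.0,0.0,0.35],"twist":0,"hand":1.0}]
```

Emit:
apply_moves([
  {"translation": [-0.34, -0.33, 0.02], "twist": -0.14, "hand": 1.0},
  {"translation": [-0.33, -0.34, 0.02], "twist": -0.14, "hand": 1.0},
  {"translation": [-0.33, -0.34, 0.02], "twist": -0.15, "hand": 1.0},
  {"translation": [-0.32, -0.35, 0.02], "twist": -0.14, "hand": 1.0},
  {"translation": [-0.32, -0.35, 0.02], "twist": -0.15, "hand": 1.0},
  {"translation": [-0.31, -0.35, 0.02], "twist": -0.14, "hand": 1.0},
  {"translation": [-0.3, -0.36, 0.02], "twist": -0.15, "hand": 1.0},
  {"translation": [-0.3, -0.36, 0.02], "twist": -0.14, "hand": 1.0},
])

```text
time: 3.0
tool_pos: [0.3818, 0.2356, 0.1999]
tool_rot: [0.001, 0.128, 0.992, 0.0]
contact_force: [0.9, 0.4, 0.2]
gripper_width: 1.001
grasp_force: 0.0
```

Emit:
apply_moves([
  {"translation": [-0.29, -0.37, 0.02], "twist": -0.15, "hand": 1.0},
  {"translation": [-0.29, -0.37, 0.02], "twist": -0.14, "hand": 1.0},
  {"translation": [-0.28, -0.38, 0.01], "twist": -0.15, "hand": 1.0},
  {"translation": [-0.28, -0.38, 0.02], "twist": -0.14, "hand": 1.0},
  {"translation": [-0.28, -0.38, 0.01], "twist": -0.15, "hand": 1.0},
  {"translation": [-0.27, -0.39, 0.02], "twist": -0.14, "hand": 1.0},
  {"translation": [0, 0, 0], "twist": 0, "hand": 1.0},
])

```text
time: 3.7
tool_pos: [0.4977, -0.0258, 0.1897]
tool_rot: [0.0, 0.088, 0.996, -0.001]
contact_force: [-0.1, 0.9, 0.2]
gripper_width: 1.0
grasp_force: 0.0
```

```bash
python3 plan.py .496,-.021,.05,1.4,1,35
```

```text
pos [ 0.4977 -0.0258  0.1897] h 1.394 F [-0.1  0.9  0.2] w 1.0 g 0.0 t 3.7
-> .496,-.021,.05,1.4,1,35
[{"T":[0.01,0.01,0.35],"twist":-0.02,"hand":1.0},{"T":[0.01,0.01,0.35],"twist":-0.01,"hand":1.0},{"T":[0.0,0.01,0.35],"twist":-0.02,"hand":1.0},{"T":[0.01,0.01,0.35],"twist":-0.01,"hand":1.0}]
```

Emit:
apply_moves([
  {"translation": [0.02, 0.05, 0.3], "twist": -0.05, "hand": 1.0},
  {"translation": [0, 0, 0.35], "twist": 0, "hand": 1.0},
  {"translation": [0, 0, 0.35], "twist": 0, "hand": 1.0},
  {"translation": [0, 0, 0.3], "twist": 0, "hand": 1.0},
  {"translation": [0, 0, 0.1], "twist": 0, "hand": 1.0},
])

```text
time: 4.2
tool_pos: [0.4924, -0.015, 0.0462]
tool_rot: [-0.003, 0.083, 0.997, 0.0]
contact_force: [-0.7, 0.2, 0.5]
gripper_width: 0.998
grasp_force: 0.0
```

Emit:
apply_moves([
  {"translation": [0, 0, 0], "twist": 0, "hand": 0.4},
  {"translation": [0, 0, 0], "twist": 0, "hand": 0.2},
  {"translation": [0, 0, 0], "twist": 0, "hand": 0},
  {"translation": [0, 0, 0], "twist": 0, "hand": 0},
  {"translation": [0, 0, 0], "twist": 0, "hand": 0},
  {"translation": [0, 0, 0], "twist": 0, "hand": 0},
])

```text
time: 4.8
tool_pos: [0.5025, -0.0192, 0.06]
tool_rot: [0.008, 0.082, 0.997, -0.003]
contact_force: [-6.9, -4.9, 29.8]
gripper_width: 0.245
grasp_force: 92.0
```

```bash
python3 plan.py .496,-.021,.19,1.4,0,35 .395,.301,.19,1.5,0 .395,.301,.057,1.5,0,35
```

```text
pos [ 0.5025 -0.0192  0.06  ] h 1.406 F [-6.9 -4.9 29.8] w 0.245 g 92.0 t 4.8
-> .496,-.021,.19,1.4,0,35
[{"T":[0.02,-0.01,-0.33],"twist":0.01,"hand":0.0},{"T":[0.01,-0.01,-0.32],"twist":0.02,"hand":0.0},{"T":[0.02,0,-0.33],"twist":0.01,"hand":0.0},{"T":[0.01,-0.01,-0.32],"twist":0.02,"hand":0.0}]
-> .395,.301,.19,1.5,0
[{"T":[0.19,0.38,-0.0],"twist":-0.13,"hand":0.0},{"T":[0.19,0.38,-0.0],"twist":-0.12,"hand":0.0},{"T":[0.18,0.38,-0.0],"twist":-0.13,"hand":0.0},{"T":[0.18,0.38,-0.0],"twist":-0.12,"hand":0.0},{"T":[0.18,0.38,-0.0],"twist":-0.13,"hand":0.0},{"T":[0.17,0.39,-0.0],"twist":-0.12,"hand":0.0},{"T":[0.16,0.39,-0.0],"twist":-0.13,"hand":0.0},{"T":[0.16,0.39,-0.0],"twist":-0.12,"hand":0.0}]
-> .395,.301,.057,1.5,0,35
[{"T":[0.0,0,0.33],"twist":0,"hand":0.0},{"T":[0.0,0,0.33],"twist":0,"hand":0.0},{"T":[0.0,0,0.33],"twist":0,"hand":0.0},{"T":[0.0,0,0.34],"twist":0,"hand":0.0}]
```

Run:
```python
from h import *
save('side','side2',(200,80,440,260),3.3)
print(state()['contact_force'],state()['tool_pos'])
```

```text
[-6.78847491 -5.299301   28.84802803] [ 0.50254352 -0.01918524  0.05997911]
```

View pics/side2.png

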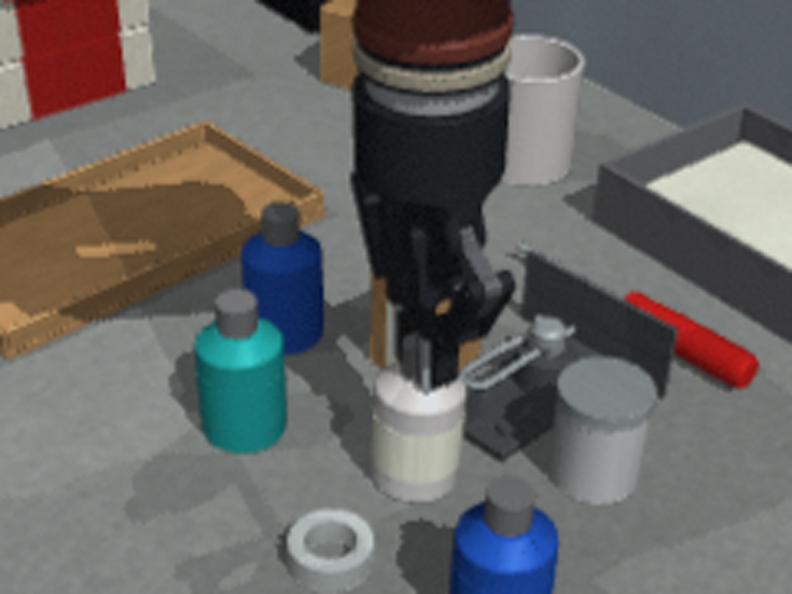

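Run:
```python
from h import *
for P in [(.5025,-.0192,.06),(.5025,-.0192,.038),(.5,-.03,.038),(.5,-.03,.06),(.5,-.03,.08),(.496,-.021,.095),(.496,-.047,.064)]:
    print(P,((proj('side',P)[0]-[200,80])*3.3).round())
print(state())
```

```text
(0.5025, -0.0192, 0.06) [422. 393.]
(0.5025, -0.0192, 0.038) [420. 423.]
(0.5, -0.03, 0.038) [429. 434.]
(0.5, -0.03, 0.06) [430. 405.]
(0.5, -0.03, 0.08) [432. 377.]
(0.496, -0.021, 0.095) [417. 350.]
(0.496, -0.047, 0.064) [444. 418.]
{'time': 4.85, 'joint_pos': array([-0.18359164, -0.09978292,  2.03583994, -0.004809  ,  1.18996667,
       -1.5875545 ]), 'joint_vel': array([ 1.42408547e-05, -1.56985464e-04,  7.89191535e-04,  1.81146958e-03,
       -1.93131214e-03, -1.52826558e-05]), 'joint_efforts': array([ 2.58051530e+00, -1.51640028e+01, -2.06861490e+01,  1.81188338e+00,
       -1.42026074e+00, -5.55020204e-03]), 'tool_pos': array([ 0.50254352, -0.01918524,  0.05997911]), 'tool_rot': array([ 0.00752143,  0.08244399,  0.99656278, -0.00300639]), 'contact_force': array([-6.78847491, -5.299301  , 28.84802803]), 'ft_torque': array([-1.16789684,  1.05140968,  0.03449266]), 'grasp_force': 91.97506168493419, 'gripper_width': 0.25007939834485204}
```

Run:
```python
from h import *
ims=[]
for c,cr,k in(('side',(280,90,380,240),4),('top',(280,150,380,260),4)):
    im=grab_frame(c)[:,:,::-1]
    im=cv2.resize(im[cr[1]:cr[3],cr[0]:cr[2]],None,fx=k,fy=k,interpolation=cv2.INTER_CUBIC)
    im=np.ascontiguousarray(np.clip(im.astype(float)*1.8,0,255).astype(np.uint8))
    for z in(0,.04,.06,.08,.1,.12):
        q=((proj(c,(.558,-.0192,z))[0]-cr[:2])*k).astype(int) if 0 else ((proj(c,(.5025,-.0192,z))[0]-cr[:2])*k).astype(int)
        cv2.circle(im,tuple(int(i) for i in q),2,(0,0,255),-1)
    ims.append(cv2.copyMakeBorder(im,0,600-im.shape[0],0,0,cv2.BORDER_CONSTANT))
cv2.imwrite('pics/z.png',np.hstack(ims))
```

```text
(no output)
```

View pics/z.png

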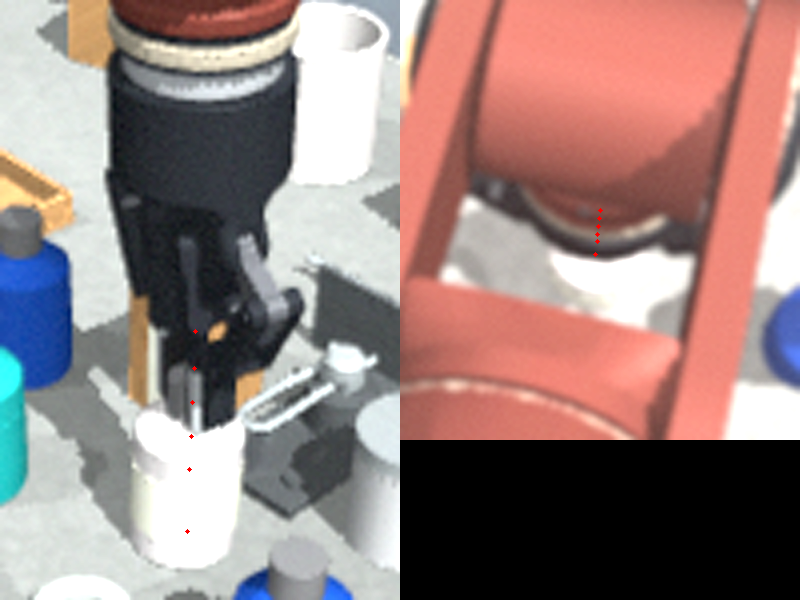

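Emit:
apply_moves([
  {"translation": [0, 0, 0], "twist": 0, "hand": 0.3},
  {"translation": [0, 0, 0], "twist": 0, "hand": 0.5},
  {"translation": [0, 0, 0], "twist": 0, "hand": 0.8},
  {"translation": [0, 0, 0], "twist": 0, "hand": 1},
  {"translation": [0, 0, 0], "twist": 0, "hand": 1},
  {"translation": [0, 0, 0], "twist": 0, "hand": 1},
])

```text
time: 5.55
tool_pos: [0.4952, -0.016, 0.0498]
tool_rot: [0.0, 0.083, 0.997, -0.0]
contact_force: [0.3, -0.3, -0.4]
gripper_width: 1.0
grasp_force: 0.0
```

Run:
```python
from h import *
ims=[]
s=state();P=s['tool_pos'];print(P,s['contact_force'],s['gripper_width'])
for c,cr,k in(('side',(280,90,380,240),4),):
    im=grab_frame(c)[:,:,::-1]
    im=cv2.resize(im[cr[1]:cr[3],cr[0]:cr[2]],None,fx=k,fy=k,interpolation=cv2.INTER_CUBIC)
    im=np.ascontiguousarray(np.clip(im.astype(float)*1.8,0,255).astype(np.uint8))
    for dy in (-.0425,0,.0425):
      for z in(P[2],P[2]-.022):
        q=((proj(c,(P[0],P[1]+dy,z))[0]-cr[:2])*k)
        cv2.circle(im,tuple(int(i) for i in q),2,(0,0,255),-1)
cv2.imwrite('pics/z2.png',im)
```

```text
[ 0.49523911 -0.01599191  0.0497817 ] [ 0.28599982 -0.33106154 -0.417999  ] 1.0000297281200996
```

View pics/z2.png

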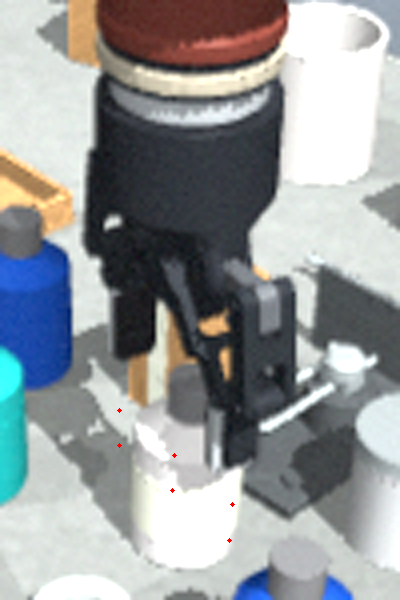

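Run:
```python
from h import *
f=lambda P:np.array(P)/4+[280,90]
for z in(.035,.05,.06,.07,.08):
    a=unproj('side',f([[135,358],[235,470]]),z);d=a[0]-a[1]
    print(z,a.round(3).tolist(),'mid',a.mean(0).round(4),'len',np.linalg.norm(d).round(3),'head',np.arctan2(d[1],d[0]).round(2))
```

```text
0.035 [[0.539, 0.072, 0.035], [0.523, -0.028, 0.035]] mid [0.5311 0.0218 0.035 ] len 0.101 head 1.42
0.05 [[0.527, 0.056, 0.05], [0.512, -0.041, 0.05]] mid [0.519  0.0073 0.05  ] len 0.098 head 1.42
0.06 [[0.518, 0.045, 0.06], [0.504, -0.05, 0.06]] mid [ 0.511  -0.0023  0.06  ] len 0.096 head 1.42
0.07 [[0.51, 0.034, 0.07], [0.496, -0.058, 0.07]] mid [ 0.503  -0.0119  0.07  ] len 0.094 head 1.42
0.08 [[0.502, 0.024, 0.08], [0.488, -0.067, 0.08]] mid [ 0.495  -0.0215  0.08  ] len 0.092 head 1.42
```

Emit:
apply_moves([
  {"translation": [0, -0.05, 0.1], "twist": 0, "hand": 1},
  {"translation": [0, 0, 0.09], "twist": 0, "hand": 1},
  {"translation": [0, 0, 0.09], "twist": 0, "hand": 1},
  {"translation": [0, 0, 0], "twist": 0, "hand": 1},
])

```text
time: 6.0
tool_pos: [0.4926, -0.0206, 0.0192]
tool_rot: [-0.002, 0.083, 0.997, 0.0]
contact_force: [-0.6, 0.3, -0.9]
gripper_width: 0.996
grasp_force: 0.0
```

```bash
cat > look.py <<'E'
from h import *
import sys
# look.py name cam u0 v0 u1 v1 k : brightened crop with red dots at TCP & tips
n,c=sys.argv[1:3];cr=[int(x) for x in sys.argv[3:7]];k=float(sys.argv[7])
s=state();P=s['tool_pos'];print(P.round(4),np.round(s['contact_force'],1),s['gripper_width'])
im=grab_frame(c)[:,:,::-1]
im=cv2.resize(im[cr[1]:cr[3],cr[0]:cr[2]],None,fx=k,fy=k,interpolation=cv2.INTER_CUBIC)
im=np.ascontiguousarray(np.clip(im.astype(float)*1.6,0,255).astype(np.uint8))
cv2.imwrite('pics/%s.png'%n,im)
E
python3 look.py d1 side 280 90 380 240 4
```

```text
[ 0.4926 -0.0206  0.0192] [-0.6  0.3 -0.9] 0.995978114763203
```

View pics/d1.png

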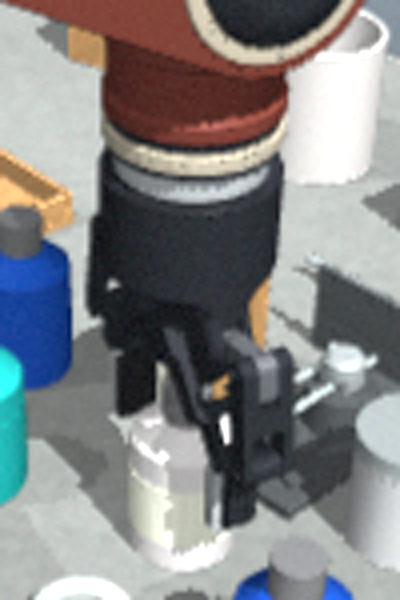

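Emit:
apply_moves([
  {"translation": [-0.02, 0, 0], "twist": 0, "hand": 0.8},
  {"translation": [0, 0, 0], "twist": 0, "hand": 0.6},
  {"translation": [0, 0, 0], "twist": 0, "hand": 0.4},
  {"translation": [0, 0, 0], "twist": 0, "hand": 0.2},
  {"translation": [0, 0, 0], "twist": 0, "hand": 0},
  {"translation": [0, 0, 0], "twist": 0, "hand": 0},
])

```text
time: 6.65
tool_pos: [0.4976, -0.0214, 0.0228]
tool_rot: [0.001, 0.083, 0.997, -0.0]
contact_force: [1.2, 1.2, 5.4]
gripper_width: 0.588
grasp_force: 62.9
```

```bash
python3 plan.py .496,-.021,.165,1.4,0,35 .395,.301,.165,1.5,0 .395,.301,.03,1.5,0,35
```

```text
pos [ 0.4976 -0.0214  0.0228] h 1.405 F [1.2 1.2 5.4] w 0.588 g 62.9 t 6.7
-> .496,-.021,.165,1.4,0,35
[{"T":[0.0,0.0,-0.28],"twist":0.01,"hand":0.0},{"T":[0.0,0.0,-0.29],"twist":0.01,"hand":0.0},{"T":[0.01,0.0,-0.28],"twist":0.01,"hand":0.0},{"T":[0.0,0.0,-0.29],"twist":0.01,"hand":0.0},{"T":[0.01,0.0,-0.28],"twist":0.01,"hand":0.0}]
-> .395,.301,.165,1.5,0
[{"T":[0.19,0.38,-0.0],"twist":-0.12,"hand":0.0},{"T":[0.19,0.38,-0.0],"twist":-0.13,"hand":0.0},{"T":[0.18,0.38,-0.0],"twist":-0.12,"hand":0.0},{"T":[0.18,0.38,-0.0],"twist":-0.13,"hand":0.0},{"T":[0.17,0.38,-0.0],"twist":-0.12,"hand":0.0},{"T":[0.17,0.39,-0.0],"twist":-0.13,"hand":0.0},{"T":[0.17,0.39,-0.0],"twist":-0.12,"hand":0.0},{"T":[0.16,0.39,-0.0],"twist":-0.13,"hand":0.0}]
-> .395,.301,.03,1.5,0,35
[{"T":[0,0,0.34],"twist":0.0,"hand":0.0},{"T":[0,0,0.34],"twist":0.0,"hand":0.0},{"T":[0,0,0.33],"twist":0.0,"hand":0.0},{"T":[0,0,0.34],"twist":0.0,"hand":0.0}]
```

Emit:
apply_moves([
  {"translation": [0, 0, -0.2], "twist": 0, "hand": 0},
  {"translation": [0, 0, -0.3], "twist": 0, "hand": 0},
  {"translation": [0, 0, -0.3], "twist": 0, "hand": 0},
  {"translation": [0, 0, -0.35], "twist": 0, "hand": 0},
  {"translation": [0, 0, -0.3], "twist": 0, "hand": 0},
])

```text
time: 7.15
tool_pos: [0.4956, -0.0212, 0.167]
tool_rot: [-0.001, 0.083, 0.997, -0.0]
contact_force: [0.5, -0.8, -1.0]
gripper_width: 0.59
grasp_force: 62.8
```

Emit:
apply_moves([
  {"translation": [0.1, 0.2, 0], "twist": -0.12, "hand": 0},
  {"translation": [0.19, 0.38, 0], "twist": -0.13, "hand": 0},
  {"translation": [0.18, 0.38, 0], "twist": -0.12, "hand": 0},
  {"translation": [0.18, 0.38, 0], "twist": -0.13, "hand": 0},
  {"translation": [0.17, 0.38, 0], "twist": -0.12, "hand": 0},
  {"translation": [0.17, 0.39, 0], "twist": -0.13, "hand": 0},
  {"translation": [0.17, 0.39, 0], "twist": -0.12, "hand": 0},
  {"translation": [0.16, 0.39, 0], "twist": -0.13, "hand": 0},
])

```text
time: 7.95
tool_pos: [0.3981, 0.2825, 0.1653]
tool_rot: [-0.001, 0.033, 0.999, -0.001]
contact_force: [-0.5, 0.7, -1.4]
gripper_width: 0.586
grasp_force: 62.9
```

Emit:
apply_moves([
  {"translation": [0.08, 0.18, 0], "twist": 0, "hand": 0},
  {"translation": [0, 0, 0], "twist": 0, "hand": 0},
  {"translation": [0, 0, 0], "twist": 0, "hand": 0},
])

```text
time: 8.25
tool_pos: [0.3923, 0.2995, 0.1655]
tool_rot: [-0.001, 0.032, 0.999, -0.001]
contact_force: [1.0, -0.9, -1.3]
gripper_width: 0.588
grasp_force: 63.0
```

```bash
python3 plan.py .395,.301,.04,1.5,0,35
```

```text
pos [0.3923 0.2995 0.1655] h 1.506 F [ 1.  -0.9 -1.3] w 0.588 g 63.0 t 8.2
-> .395,.301,.04,1.5,0,35
[{"T":[-0.01,0.0,0.31],"twist":0.01,"hand":0.0},{"T":[-0.01,0.01,0.31],"twist":0.02,"hand":0.0},{"T":[0,0.0,0.32],"twist":0.01,"hand":0.0},{"T":[-0.01,0.01,0.31],"twist":0.02,"hand":0.0}]
```

Emit:
apply_moves([
  {"translation": [-0.03, 0.02, 0.31], "twist": 0, "hand": 0},
  {"translation": [0, 0, 0.31], "twist": 0, "hand": 0},
  {"translation": [0, 0, 0.32], "twist": 0, "hand": 0},
  {"translation": [0, 0, 0.28], "twist": 0, "hand": 0},
  {"translation": [0, 0, 0], "twist": 0, "hand": 0},
])

```text
time: 8.75
tool_pos: [0.3928, 0.2983, 0.0397]
tool_rot: [-0.004, 0.034, 0.999, -0.003]
contact_force: [-0.2, -0.4, -1.9]
gripper_width: 0.586
grasp_force: 63.0
```

Emit:
apply_moves([
  {"translation": [0, 0, 0.05], "twist": 0, "hand": 0},
  {"translation": [0, 0, 0.05], "twist": 0, "hand": 0},
  {"translation": [0, 0, 0.04], "twist": 0, "hand": 0},
  {"translation": [0, 0, 0], "twist": 0, "hand": 0},
])

```text
time: 9.15
tool_pos: [0.3965, 0.3019, 0.0312]
tool_rot: [0.0, 0.033, 0.999, 0.0]
contact_force: [0.4, -0.9, -2.0]
gripper_width: 0.587
grasp_force: 63.0
```

```bash
python3 look.py l1 side 140 40 340 190 4; python3 plan.py
```

```text
[0.3965 0.3019 0.0312] [ 0.4 -0.9 -2. ] 0.5866164223340993
pos [0.3966 0.302  0.0313] h 1.505 F [-0.1  0.8 -2.7] w 0.586 g 63.0 t 9.2
```

View pics/l1.png

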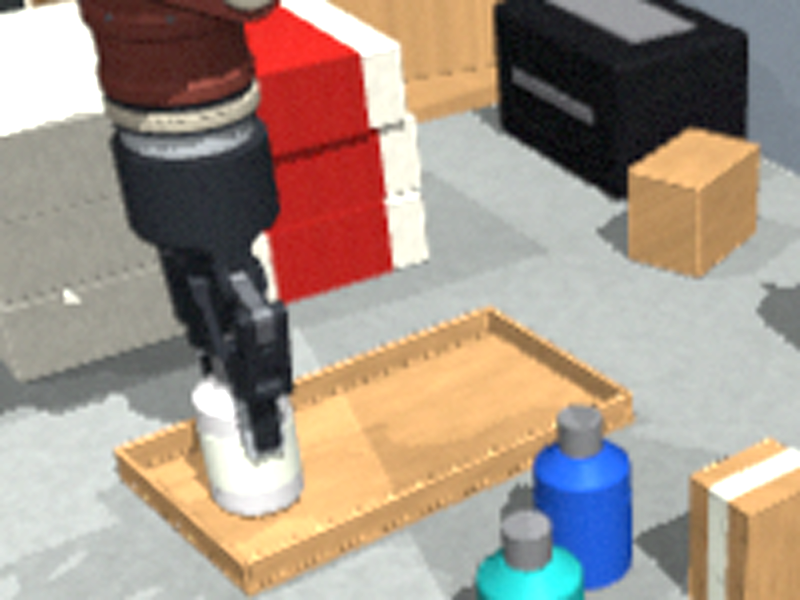

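The bottle (crop 250,450) hangs upright over the near end of the lid, nearly touching its floor. I'll lower it the last few millimetres and release.

Emit:
apply_moves([
  {"translation": [0, 0, 0.02], "twist": 0, "hand": 0},
  {"translation": [0, 0, 0.02], "twist": 0, "hand": 0},
  {"translation": [0, 0, 0], "twist": 0, "hand": 0},
  {"translation": [0, 0, 0], "twist": 0, "hand": 0},
])

```text
time: 9.6
tool_pos: [0.3963, 0.3019, 0.0269]
tool_rot: [0.0, 0.033, 0.999, 0.0]
contact_force: [0.5, 0.0, -1.7]
gripper_width: 0.588
grasp_force: 63.1
```

Emit:
apply_moves([
  {"translation": [0, 0, 0], "twist": 0, "hand": 0.65},
  {"translation": [0, 0, 0], "twist": 0, "hand": 0.75},
  {"translation": [0, 0, 0], "twist": 0, "hand": 0.9},
  {"translation": [0, 0, 0], "twist": 0, "hand": 1},
  {"translation": [0, 0, -0.3], "twist": 0, "hand": 1},
  {"translation": [0, 0, -0.4], "twist": 0, "hand": 1},
  {"translation": [0, 0, -0.4], "twist": 0, "hand": 1},
  {"translation": [0, 0, -0.3], "twist": 0, "hand": 1},
])

```text
time: 10.4
tool_pos: [0.3968, 0.3022, 0.1696]
tool_rot: [0.001, 0.033, 0.999, 0.001]
contact_force: [-0.1, -0.3, 0.1]
gripper_width: 0.999
grasp_force: 0.0
```

```bash
python3 plan.py .584,-.082,.15,.15,1 .584,-.082,.005,.15,1,35
```

```text
pos [0.3968 0.3022 0.1696] h 1.505 F [-0.1 -0.3  0.1] w 0.999 g 0.0 t 10.4
-> .584,-.082,.15,.15,1
[{"T":[-0.15,-0.27,0.01],"twist":0.97,"hand":1.0},{"T":[-0.18,-0.25,0.01],"twist":0.97,"hand":1.0},{"T":[-0.2,-0.23,0.01],"twist":0.97,"hand":1.0},{"T":[-0.22,-0.21,0.02],"twist":0.97,"hand":1.0},{"T":[-0.24,-0.19,0.01],"twist":0.97,"hand":1.0},{"T":[-0.26,-0.16,0.02],"twist":0.97,"hand":1.0},{"T":[-0.27,-0.14,0.01],"twist":0.97,"hand":1.0},{"T":[-0.28,-0.11,0.02],"twist":0.97,"hand":1.0}]
[{"T":[-0.29,-0.08,0.01],"twist":0.97,"hand":1.0},{"T":[-0.3,-0.05,0.02],"twist":0.96,"hand":1.0},{"T":[-0.31,-0.03,0.01],"twist":0.97,"hand":1.0},{"T":[-0.3,0.0,0.02],"twist":0.96,"hand":1.0},{"T":[-0.31,0.04,0.01],"twist":0.97,"hand":1.0},{"T":[-0.3,0.06,0.02],"twist":0.96,"hand":1.0}]
-> .584,-.082,.005,.15,1,35
[{"T":[0.0,0.0,0.29],"twist":0.0,"hand":1.0},{"T":[0.0,0.0,0.29],"twist":0.0,"hand":1.0},{"T":[0.0,0.0,0.29],"twist":0.0,"hand":1.0},{"T":[0.0,0.0,0.29],"twist":0.0,"hand":1.0},{"T":[0.0,0.0,0.29],"twist":0.0,"hand":1.0}]
```

Emit:
apply_moves([
  {"translation": [-0.15, -0.27, 0.01], "twist": 0.97, "hand": 1},
  {"translation": [-0.18, -0.25, 0.01], "twist": 0.97, "hand": 1},
  {"translation": [-0.2, -0.23, 0.01], "twist": 0.97, "hand": 1},
  {"translation": [-0.22, -0.21, 0.02], "twist": 0.97, "hand": 1},
  {"translation": [-0.24, -0.19, 0.01], "twist": 0.97, "hand": 1},
  {"translation": [-0.26, -0.16, 0.02], "twist": 0.97, "hand": 1},
  {"translation": [-0.27, -0.14, 0.01], "twist": 0.97, "hand": 1},
  {"translation": [-0.28, -0.11, 0.02], "twist": 0.97, "hand": 1},
])

```text
time: 11.2
tool_pos: [0.5035, 0.0809, 0.1558]
tool_rot: [0.0, 0.41, 0.912, 0.0]
contact_force: [0.4, 0.8, -0.0]
gripper_width: 1.001
grasp_force: 0.0
```

Emit:
apply_moves([
  {"translation": [-0.29, -0.08, 0.01], "twist": 0.97, "hand": 1},
  {"translation": [-0.3, -0.05, 0.02], "twist": 0.96, "hand": 1},
  {"translation": [-0.31, -0.03, 0.01], "twist": 0.97, "hand": 1},
  {"translation": [-0.3, 0, 0.02], "twist": 0.96, "hand": 1},
  {"translation": [-0.31, 0.04, 0.01], "twist": 0.97, "hand": 1},
  {"translation": [-0.3, 0.06, 0.02], "twist": 0.96, "hand": 1},
  {"translation": [0, 0, 0], "twist": 0, "hand": 1},
  {"translation": [0, 0, 0], "twist": 0, "hand": 1},
])

```text
time: 12.0
tool_pos: [0.5832, -0.083, 0.1464]
tool_rot: [-0.001, 0.652, 0.758, -0.0]
contact_force: [0.2, 0.1, 0.4]
gripper_width: 1.0
grasp_force: 0.0
```

```bash
python3 - <<'E'
from fit import *
fit('bottle',[.395,.301,0],z=.0045); fit('tin',[.584,-.082,0],cams=('side',))
E
python3 plan.py .584,-.082,.15,.15,1 .584,-.082,.003,.15,1,35
```

```text
bottle top [0.3957 0.3007 0.0289] iou 0.895 err 0.8
bottle side [ 0.3956  0.304  -0.0145] iou 0.881 err 3.7
tin side [ 0.5862 -0.0806  0.0253] iou 0.942 err 2.2
pos [ 0.5832 -0.0819  0.1468] h 0.151 F [0.6 0.2 0.2] w 1.001 g 0.0 t 12.3
-> .584,-.082,.15,.15,1
[{"T":[0,0.01,-0.03],"twist":0.01,"hand":1.0}]
-> .584,-.082,.003,.15,1,35
[{"T":[0,0,0.29],"twist":0.0,"hand":1.0},{"T":[0,0,0.29],"twist":0.0,"hand":1.0},{"T":[0,0,0.3],"twist":0.0,"hand":1.0},{"T":[0,0,0.29],"twist":0.0,"hand":1.0},{"T":[0,0,0.3],"twist":0.0,"hand":1.0}]
```

Emit:
apply_moves([
  {"translation": [0, 0.01, 0.3], "twist": 0, "hand": 1},
  {"translation": [0, 0, 0.35], "twist": 0, "hand": 1},
  {"translation": [0, 0, 0.3], "twist": 0, "hand": 1},
  {"translation": [0, 0, 0.25], "twist": 0, "hand": 1},
  {"translation": [0, 0, 0.2], "twist": 0, "hand": 1},
  {"translation": [0, 0, 0.03], "twist": 0, "hand": 1},
  {"translation": [0, 0, 0], "twist": 0, "hand": 1},
  {"translation": [0, 0, 0], "twist": 0, "hand": 1},
])

```text
time: 13.1
tool_pos: [0.5855, -0.0827, 0.0053]
tool_rot: [0.001, 0.652, 0.758, 0.001]
contact_force: [0.4, -0.3, -0.1]
gripper_width: 1.0
grasp_force: 0.0
```

Emit:
apply_moves([
  {"translation": [0, 0, 0], "twist": 0, "hand": 0.8},
  {"translation": [0, 0, 0], "twist": 0, "hand": 0.6},
  {"translation": [0, 0, 0], "twist": 0, "hand": 0.4},
  {"translation": [0, 0, 0], "twist": 0, "hand": 0.2},
  {"translation": [0, 0, 0], "twist": 0, "hand": 0},
  {"translation": [0, 0, 0], "twist": 0, "hand": 0},
])

```text
time: 13.7
tool_pos: [0.585, -0.0829, 0.0053]
tool_rot: [0.001, 0.652, 0.758, 0.0]
contact_force: [-3.1, 0.0, 5.7]
gripper_width: 0.624
grasp_force: 61.4
```

```bash
python3 plan.py .584,-.082,.145,.15,0,35 .48,.308,.145,.1,0 .48,.308,.02,.1,0,35
```

```text
pos [ 0.585  -0.0829  0.0053] h 0.15 F [-3.1  0.   5.7] w 0.624 g 61.4 t 13.7
-> .584,-.082,.145,.15,0,35
[{"T":[0.0,0,-0.35],"twist":0.0,"hand":0.0},{"T":[0.0,0,-0.35],"twist":0.0,"hand":0.0},{"T":[0.01,0,-0.35],"twist":0.0,"hand":0.0},{"T":[0.0,-0.01,-0.35],"twist":0.0,"hand":0.0}]
-> .48,.308,.145,.1,0
[{"T":[0.45,-0.05,0.0],"twist":0.06,"hand":0.0},{"T":[0.44,-0.05,0.0],"twist":0.06,"hand":0.0},{"T":[0.45,-0.05,0.0],"twist":0.05,"hand":0.0},{"T":[0.44,-0.06,0.0],"twist":0.06,"hand":0.0},{"T":[0.44,-0.06,0.0],"twist":0.05,"hand":0.0},{"T":[0.45,-0.06,0.0],"twist":0.06,"hand":0.0},{"T":[0.44,-0.07,0.0],"twist":0.05,"hand":0.0},{"T":[0.45,-0.07,0.0],"twist":0.06,"hand":0.0}]
[{"T":[0.44,-0.06,0.0],"twist":0.05,"hand":0.0}]
-> .48,.308,.02,.1,0,35
[{"T":[0.0,0,0.31],"twist":0.0,"hand":0.0},{"T":[0.0,0,0.31],"twist":0.0,"hand":0.0},{"T":[0.0,0,0.32],"twist":0.0,"hand":0.0},{"T":[0.0,0,0.31],"twist":0.0,"hand":0.0}]
```

Emit:
apply_moves([
  {"translation": [0, 0, -0.2], "twist": 0, "hand": 0},
  {"translation": [0, 0, -0.35], "twist": 0, "hand": 0},
  {"translation": [0, 0, -0.35], "twist": 0, "hand": 0},
  {"translation": [0, 0, -0.35], "twist": 0, "hand": 0},
  {"translation": [0, 0, -0.15], "twist": 0, "hand": 0},
  {"translation": [0, 0, 0], "twist": 0, "hand": 0},
])

```text
time: 14.3
tool_pos: [0.586, -0.0831, 0.1465]
tool_rot: [0.002, 0.652, 0.758, 0.001]
contact_force: [0.7, -0.1, -2.4]
gripper_width: 0.62
grasp_force: 63.3
```

Emit:
apply_moves([
  {"translation": [0.25, -0.03, 0], "twist": 0.06, "hand": 0},
  {"translation": [0.44, -0.05, 0], "twist": 0.06, "hand": 0},
  {"translation": [0.45, -0.05, 0], "twist": 0.05, "hand": 0},
  {"translation": [0.44, -0.06, 0], "twist": 0.06, "hand": 0},
  {"translation": [0.44, -0.06, 0], "twist": 0.05, "hand": 0},
  {"translation": [0.45, -0.06, 0], "twist": 0.06, "hand": 0},
  {"translation": [0.44, -0.07, 0], "twist": 0.05, "hand": 0},
  {"translation": [0.45, -0.07, 0], "twist": 0.06, "hand": 0},
])

```text
time: 15.1
tool_pos: [0.4941, 0.2459, 0.1404]
tool_rot: [-0.001, 0.669, 0.743, -0.002]
contact_force: [0.1, -0.3, -2.5]
gripper_width: 0.62
grasp_force: 63.3
```

Emit:
apply_moves([
  {"translation": [0.44, -0.06, 0], "twist": 0.05, "hand": 0},
  {"translation": [0.19, -0.02, 0], "twist": 0, "hand": 0},
  {"translation": [0, 0, 0], "twist": 0, "hand": 0},
  {"translation": [0, 0, 0], "twist": 0, "hand": 0},
])

```text
time: 15.5
tool_pos: [0.4808, 0.3061, 0.1411]
tool_rot: [-0.001, 0.671, 0.742, -0.002]
contact_force: [0.6, 0.3, -2.3]
gripper_width: 0.619
grasp_force: 63.3
```

```bash
python3 plan.py .482,.309,.02,.1,0,35
```

```text
pos [0.4808 0.3061 0.1411] h 0.101 F [ 0.6  0.3 -2.3] w 0.619 g 63.3 t 15.5
-> .482,.309,.02,.1,0,35
[{"T":[0.01,0.0,0.3],"twist":0.0,"hand":0.0},{"T":[0.01,0.01,0.3],"twist":0.0,"hand":0.0},{"T":[0.0,0.0,0.31],"twist":0.0,"hand":0.0},{"T":[0.01,0.01,0.3],"twist":0.01,"hand":0.0}]
```

Emit:
apply_moves([
  {"translation": [0.03, 0.02, 0.3], "twist": 0, "hand": 0},
  {"translation": [0, 0, 0.3], "twist": 0, "hand": 0},
  {"translation": [0, 0, 0.3], "twist": 0, "hand": 0},
  {"translation": [0, 0, 0.25], "twist": 0, "hand": 0},
  {"translation": [0, 0, 0.08], "twist": 0, "hand": 0},
  {"translation": [0, 0, 0.04], "twist": 0, "hand": 0},
  {"translation": [0, 0, 0.03], "twist": 0, "hand": 0},
  {"translation": [0, 0, 0], "twist": 0, "hand": 0},
])

```text
time: 16.3
tool_pos: [0.4847, 0.31, 0.0148]
tool_rot: [0.0, 0.671, 0.741, 0.001]
contact_force: [-0.4, 0.5, -1.4]
gripper_width: 0.619
grasp_force: 63.4
```

Emit:
apply_moves([
  {"translation": [0, 0, 0], "twist": 0, "hand": 0},
  {"translation": [0, 0, 0], "twist": 0, "hand": 0},
])

```text
time: 16.5
tool_pos: [0.4845, 0.3103, 0.0149]
tool_rot: [0.0, 0.671, 0.742, 0.001]
contact_force: [0.1, -0.0, -2.4]
gripper_width: 0.616
grasp_force: 63.4
```

Still hanging (−2.4 N). Lower about 5 mm more and release.

Emit:
apply_moves([
  {"translation": [0, 0, 0.02], "twist": 0, "hand": 0},
  {"translation": [0, 0, 0.02], "twist": 0, "hand": 0},
  {"translation": [0, 0, 0.01], "twist": 0, "hand": 0},
  {"translation": [0, 0, 0], "twist": 0, "hand": 0},
  {"translation": [0, 0, 0], "twist": 0, "hand": 0},
])

```text
time: 17.0
tool_pos: [0.4838, 0.31, 0.0093]
tool_rot: [-0.0, 0.671, 0.742, 0.0]
contact_force: [-3.4, -0.4, 4.2]
gripper_width: 0.619
grasp_force: 63.6
```

Emit:
apply_moves([
  {"translation": [0, 0, 0], "twist": 0, "hand": 0.68},
  {"translation": [0, 0, 0], "twist": 0, "hand": 0.74},
  {"translation": [0, 0, 0], "twist": 0, "hand": 0.8},
  {"translation": [0, 0, 0], "twist": 0, "hand": 0.8},
  {"translation": [0, 0, -0.25], "twist": 0, "hand": 0.8},
  {"translation": [0, 0, -0.4], "twist": 0, "hand": 0.8},
  {"translation": [0, 0, -0.4], "twist": 0, "hand": 0.8},
  {"translation": [0, 0, -0.4], "twist": 0, "hand": 1},
])

```text
time: 17.8
tool_pos: [0.4835, 0.3097, 0.155]
tool_rot: [-0.0, 0.671, 0.742, -0.0]
contact_force: [0.3, -0.4, -0.2]
gripper_width: 0.945
grasp_force: 0.0
```

```bash
python3 plan.py .57,.061,.15,.07,1 .57,.061,.02,.07,1,35
```

```text
pos [0.4835 0.3097 0.155 ] h 0.1 F [ 0.3 -0.4 -0.2] w 0.945 g 0.0 t 17.8
-> .57,.061,.15,.07,1
[{"T":[-0.43,0.1,0.01],"twist":0.05,"hand":1.0},{"T":[-0.43,0.1,0.01],"twist":0.05,"hand":1.0},{"T":[-0.42,0.11,0.01],"twist":0.05,"hand":1.0},{"T":[-0.42,0.11,0.01],"twist":0.05,"hand":1.0},{"T":[-0.43,0.11,0.0],"twist":0.05,"hand":1.0},{"T":[-0.42,0.11,0.01],"twist":0.05,"hand":1.0}]
-> .57,.061,.02,.07,1,35
[{"T":[0,0.0,0.32],"twist":0,"hand":1.0},{"T":[0,0.0,0.33],"twist":0,"hand":1.0},{"T":[0,0.0,0.32],"twist":0,"hand":1.0},{"T":[0,0.0,0.33],"twist":0,"hand":1.0}]
```

Emit:
apply_moves([
  {"translation": [-0.3, 0.08, 0.01], "twist": 0.05, "hand": 1},
  {"translation": [-0.43, 0.1, 0.01], "twist": 0.05, "hand": 1},
  {"translation": [-0.42, 0.11, 0.01], "twist": 0.05, "hand": 1},
  {"translation": [-0.42, 0.11, 0.01], "twist": 0.05, "hand": 1},
  {"translation": [-0.43, 0.11, 0], "twist": 0.05, "hand": 1},
  {"translation": [-0.42, 0.11, 0.01], "twist": 0.05, "hand": 1},
  {"translation": [-0.13, 0.02, 0], "twist": 0, "hand": 1},
  {"translation": [0, 0, 0], "twist": 0, "hand": 1},
])

```text
time: 18.6
tool_pos: [0.5697, 0.0598, 0.1485]
tool_rot: [-0.0, 0.683, 0.73, -0.0]
contact_force: [-0.3, 1.5, 0.0]
gripper_width: 1.003
grasp_force: 0.0
```

```bash
python3 - <<'E'
from fit import *
fit('carton',[.57,.061,.07]); fit('tin',[.484,.31,0],z=.0045)
E
python3 plan.py .57,.061,.018,.07,1,35
```

```text
none top
carton side [0.5699 0.0626 0.0539] iou 0.949 err 4.6
tin top [0.4825 0.3105 0.0029] iou 0.933 err 2.1
none side
pos [0.5692 0.0624 0.1487] h 0.072 F [ 0.  -0.7 -0.5] w 0.994 g 0.0 t 19.0
-> .57,.061,.018,.07,1,35
[{"T":[0,0.0,0.33],"twist":0.0,"hand":1.0},{"T":[0,0.0,0.33],"twist":0.01,"hand":1.0},{"T":[-0.01,0.0,0.32],"twist":0.0,"hand":1.0},{"T":[0,0.01,0.33],"twist":0.01,"hand":1.0}]
```

Emit:
apply_moves([
  {"translation": [-0.01, 0.01, 0.3], "twist": 0, "hand": 1},
  {"translation": [0, 0, 0.35], "twist": 0, "hand": 1},
  {"translation": [0, 0, 0.3], "twist": 0, "hand": 1},
  {"translation": [0, 0, 0.25], "twist": 0, "hand": 1},
  {"translation": [0, 0, 0.1], "twist": 0, "hand": 1},
  {"translation": [0, 0, 0], "twist": 0, "hand": 1},
  {"translation": [0, 0, 0], "twist": 0, "hand": 1},
])

```text
time: 19.7
tool_pos: [0.5714, 0.0606, 0.0199]
tool_rot: [0.001, 0.682, 0.732, 0.001]
contact_force: [0.6, 0.3, 0.7]
gripper_width: 1.002
grasp_force: 0.0
```

Emit:
apply_moves([
  {"translation": [0, 0, 0], "twist": 0, "hand": 0.8},
  {"translation": [0, 0, 0], "twist": 0, "hand": 0.6},
  {"translation": [0, 0, 0], "twist": 0, "hand": 0.4},
  {"translation": [0, 0, 0], "twist": 0, "hand": 0.2},
  {"translation": [0, 0, 0], "twist": 0, "hand": 0},
  {"translation": [0, 0, 0], "twist": 0, "hand": 0},
])

```text
time: 20.3
tool_pos: [0.572, 0.0604, 0.0206]
tool_rot: [0.001, 0.682, 0.731, 0.001]
contact_force: [-0.2, 0.1, 6.7]
gripper_width: 0.648
grasp_force: 64.0
```

```bash
python3 plan.py .57,.061,.16,.07,0,35 .568,.316,.16,.08,0 .568,.316,.03,.08,0,35
```

```text
pos [0.572  0.0604 0.0206] h 0.07 F [-0.2  0.1  6.7] w 0.648 g 64.0 t 20.3
-> .57,.061,.16,.07,0,35
[{"T":[0.0,0,-0.35],"twist":0.0,"hand":0.0},{"T":[0.0,-0.01,-0.35],"twist":0.0,"hand":0.0},{"T":[0.0,0,-0.35],"twist":0.0,"hand":0.0},{"T":[0.01,-0.01,-0.34],"twist":0.0,"hand":0.0}]
-> .568,.316,.16,.08,0
[{"T":[0.42,0.03,-0.0],"twist":-0.02,"hand":0.0},{"T":[0.42,0.03,-0.0],"twist":-0.02,"hand":0.0},{"T":[0.43,0.03,-0.0],"twist":-0.01,"hand":0.0},{"T":[0.42,0.03,-0.0],"twist":-0.02,"hand":0.0},{"T":[0.43,0.02,-0.0],"twist":-0.01,"hand":0.0},{"T":[0.42,0.03,-0.0],"twist":-0.02,"hand":0.0}]
-> .568,.316,.03,.08,0,35
[{"T":[0.0,0.0,0.32],"twist":0.0,"hand":0.0},{"T":[0.0,0.0,0.33],"twist":0.0,"hand":0.0},{"T":[0.0,0.0,0.32],"twist":0.0,"hand":0.0},{"T":[0.0,0.0,0.33],"twist":0.0,"hand":0.0}]
```

Emit:
apply_moves([
  {"translation": [0, 0, -0.2], "twist": 0, "hand": 0},
  {"translation": [0, 0, -0.35], "twist": 0, "hand": 0},
  {"translation": [0, 0, -0.35], "twist": 0, "hand": 0},
  {"translation": [0, 0, -0.35], "twist": 0, "hand": 0},
  {"translation": [0, 0, -0.15], "twist": 0, "hand": 0},
  {"translation": [0, 0, 0], "twist": 0, "hand": 0},
])

```text
time: 20.9
tool_pos: [0.5721, 0.0603, 0.1613]
tool_rot: [0.002, 0.682, 0.731, 0.002]
contact_force: [0.7, -0.3, -1.0]
gripper_width: 0.648
grasp_force: 63.8
```

Emit:
apply_moves([
  {"translation": [0.2, 0.01, 0], "twist": 0, "hand": 0},
  {"translation": [0.42, 0.03, 0], "twist": -0.02, "hand": 0},
  {"translation": [0.43, 0.03, 0], "twist": -0.01, "hand": 0},
  {"translation": [0.42, 0.03, 0], "twist": -0.02, "hand": 0},
  {"translation": [0.43, 0.02, 0], "twist": -0.01, "hand": 0},
  {"translation": [0.42, 0.03, 0], "twist": -0.02, "hand": 0},
  {"translation": [0.24, 0.02, 0], "twist": -0.02, "hand": 0},
  {"translation": [0, 0, 0], "twist": 0, "hand": 0},
])

```text
time: 21.7
tool_pos: [0.5665, 0.3193, 0.1549]
tool_rot: [-0.001, 0.677, 0.736, -0.002]
contact_force: [0.1, -0.3, -0.9]
gripper_width: 0.647
grasp_force: 63.8
```

```bash
python3 plan.py .57,.316,.03,.08,0,35
```

```text
pos [0.5665 0.3193 0.1549] h 0.084 F [ 0.1 -0.3 -0.9] w 0.647 g 63.8 t 21.7
-> .57,.316,.03,.08,0,35
[{"T":[-0.01,0.01,0.31],"twist":0.01,"hand":0.0},{"T":[-0.01,0.01,0.31],"twist":0.01,"hand":0.0},{"T":[-0.01,0.01,0.31],"twist":0.01,"hand":0.0},{"T":[-0.01,0.0,0.32],"twist":0.01,"hand":0.0}]
```

Emit:
apply_moves([
  {"translation": [-0.03, 0.02, 0.3], "twist": 0, "hand": 0},
  {"translation": [0, 0, 0.35], "twist": 0, "hand": 0},
  {"translation": [0, 0, 0.3], "twist": 0, "hand": 0},
  {"translation": [0, 0, 0.2], "twist": 0, "hand": 0},
  {"translation": [0, 0, 0.1], "twist": 0, "hand": 0},
  {"translation": [0, 0, 0.02], "twist": 0, "hand": 0},
  {"translation": [0, 0, 0], "twist": 0, "hand": 0},
  {"translation": [0, 0, 0], "twist": 0, "hand": 0},
])

```text
time: 22.5
tool_pos: [0.572, 0.3144, 0.0333]
tool_rot: [0.001, 0.678, 0.735, 0.001]
contact_force: [-0.4, -0.1, -0.8]
gripper_width: 0.649
grasp_force: 63.8
```

Emit:
apply_moves([
  {"translation": [0, 0, 0.04], "twist": 0, "hand": 0},
  {"translation": [0, 0, 0.02], "twist": 0, "hand": 0},
  {"translation": [0, 0, 0.02], "twist": 0, "hand": 0},
  {"translation": [0, 0, 0], "twist": 0, "hand": 0},
  {"translation": [0, 0, 0], "twist": 0, "hand": 0},
])

```text
time: 23.0
tool_pos: [0.5713, 0.3144, 0.0246]
tool_rot: [0.0, 0.678, 0.735, 0.0]
contact_force: [-1.4, 0.5, 3.5]
gripper_width: 0.644
grasp_force: 64.1
```

Emit:
apply_moves([
  {"translation": [0, 0, 0], "twist": 0, "hand": 0.7},
  {"translation": [0, 0, 0], "twist": 0, "hand": 0.75},
  {"translation": [0, 0, 0], "twist": 0, "hand": 0.8},
  {"translation": [0, 0, 0], "twist": 0, "hand": 0.8},
  {"translation": [0, 0, -0.25], "twist": 0, "hand": 0.8},
  {"translation": [0, 0, -0.4], "twist": 0, "hand": 0.8},
  {"translation": [0, 0, -0.4], "twist": 0, "hand": 0.8},
  {"translation": [0, 0, -0.4], "twist": 0, "hand": 0.5},
])

```text
time: 23.8
tool_pos: [0.5706, 0.314, 0.1699]
tool_rot: [-0.0, 0.678, 0.735, -0.0]
contact_force: [0.3, -0.3, 0.4]
gripper_width: 0.645
grasp_force: 0.0
```

```bash
python3 plan.py .567,-.002,.12,1.67,.5
```

```text
pos [0.5706 0.314  0.1699] h 0.08 F [ 0.3 -0.3  0.4] w 0.645 g 0.0 t 23.8
-> .567,-.002,.12,1.67,.5
[{"T":[-0.2,-0.02,0.03],"twist":-0.99,"hand":0.5},{"T":[-0.19,-0.04,0.03],"twist":-0.99,"hand":0.5},{"T":[-0.19,-0.06,0.03],"twist":-0.99,"hand":0.5},{"T":[-0.18,-0.07,0.03],"twist":-0.99,"hand":0.5},{"T":[-0.17,-0.09,0.03],"twist":-1.0,"hand":0.5},{"T":[-0.17,-0.11,0.03],"twist":-0.99,"hand":0.5},{"T":[-0.15,-0.13,0.03],"twist":-1.0,"hand":0.5},{"T":[-0.14,-0.14,0.03],"twist":-0.99,"hand":0.5}]
[{"T":[-0.13,-0.15,0.03],"twist":-1.0,"hand":0.5},{"T":[-0.11,-0.16,0.03],"twist":-0.99,"hand":0.5},{"T":[-0.09,-0.18,0.03],"twist":-1.0,"hand":0.5},{"T":[-0.08,-0.18,0.03],"twist":-0.99,"hand":0.5},{"T":[-0.06,-0.19,0.03],"twist":-1.0,"hand":0.5},{"T":[-0.03,-0.19,0.04],"twist":-0.99,"hand":0.5},{"T":[-0.02,-0.2,0.03],"twist":-1.0,"hand":0.5},{"T":[0.01,-0.2,0.04],"twist":-0.99,"hand":0.5}]
```

Emit:
apply_moves([
  {"translation": [-0.2, -0.02, 0.03], "twist": -0.99, "hand": 0.5},
  {"translation": [-0.19, -0.04, 0.03], "twist": -0.99, "hand": 0.5},
  {"translation": [-0.19, -0.06, 0.03], "twist": -0.99, "hand": 0.5},
  {"translation": [-0.18, -0.07, 0.03], "twist": -0.99, "hand": 0.5},
  {"translation": [-0.17, -0.09, 0.03], "twist": -1, "hand": 0.5},
  {"translation": [-0.17, -0.11, 0.03], "twist": -0.99, "hand": 0.5},
  {"translation": [-0.15, -0.13, 0.03], "twist": -1, "hand": 0.5},
  {"translation": [-0.14, -0.14, 0.03], "twist": -0.99, "hand": 0.5},
])

```text
time: 24.6
tool_pos: [0.5682, 0.1555, 0.1444]
tool_rot: [-0.0, 0.339, 0.941, -0.0]
contact_force: [-0.0, -0.2, 0.5]
gripper_width: 0.504
grasp_force: 0.0
```

Emit:
apply_moves([
  {"translation": [-0.13, -0.15, 0.03], "twist": -1, "hand": 0.5},
  {"translation": [-0.11, -0.16, 0.03], "twist": -0.99, "hand": 0.5},
  {"translation": [-0.09, -0.18, 0.03], "twist": -1, "hand": 0.5},
  {"translation": [-0.08, -0.18, 0.03], "twist": -0.99, "hand": 0.5},
  {"translation": [-0.06, -0.19, 0.03], "twist": -1, "hand": 0.5},
  {"translation": [-0.03, -0.19, 0.04], "twist": -0.99, "hand": 0.5},
  {"translation": [-0.02, -0.2, 0.03], "twist": -1, "hand": 0.5},
  {"translation": [0.01, -0.2, 0.04], "twist": -0.99, "hand": 0.5},
])

```text
time: 25.4
tool_pos: [0.5669, -0.0029, 0.1186]
tool_rot: [0.0, -0.052, 0.999, -0.0]
contact_force: [0.6, -0.8, -0.3]
gripper_width: 0.502
grasp_force: 0.0
```

Emit:
apply_moves([
  {"translation": [0, 0, 0], "twist": 0, "hand": 0.5},
  {"translation": [0, 0, 0], "twist": 0, "hand": 0.5},
])

```text
time: 25.6
tool_pos: [0.5668, -0.002, 0.1186]
tool_rot: [-0.0, -0.048, 0.999, 0.0]
contact_force: [-0.1, 0.2, 0.1]
gripper_width: 0.498
grasp_force: 0.0
```

```bash
python3 plan.py .569,-.002,.05,1.67,.5; python3 look.py c1 side 270 70 430 230 3.7
python3 - <<'E'
from fit import *
fit('carton',[.57,.314,.08],z=.0045);fit('tin',[.483,.31,0],z=.0045)
for n in('clip','bracket'):
  for c in('side','top'): print(n,c,[(d['point'].round(3) if hasattr(d['point'],'round') else d['point'],d['score']) for d in recognise(c,n)[:2]])
E
```

```text
pos [ 0.5668 -0.002   0.1186] h 1.668 F [-0.1  0.2  0.1] w 0.498 g 0.0 t 25.6
-> .569,-.002,.05,1.67,.5
[{"T":[-0.01,0,0.34],"twist":-0.01,"hand":0.5},{"T":[-0.01,0,0.35],"twist":-0.01,"hand":0.5}]
[ 0.5668 -0.002   0.1186] [-0.1  0.2  0.1] 0.49826358965001366
carton top [0.57   0.3156 0.0942] iou 0.94 err 3.4
carton side [0.5715 0.3189 0.0381] iou 0.897 err 4.3
tin top [ 0.483   0.311  -0.0098] iou 0.907 err 2.1
tin side [0.483  0.3105 0.0048] iou 0.891 err 1.4
clip side []
clip top []
bracket side [([0.6296, -0.0053, 0.0159], 0.75)]
bracket top [([0.5663, 0.3039, 0.0842], 0.47)]
```

View pics/c1.png

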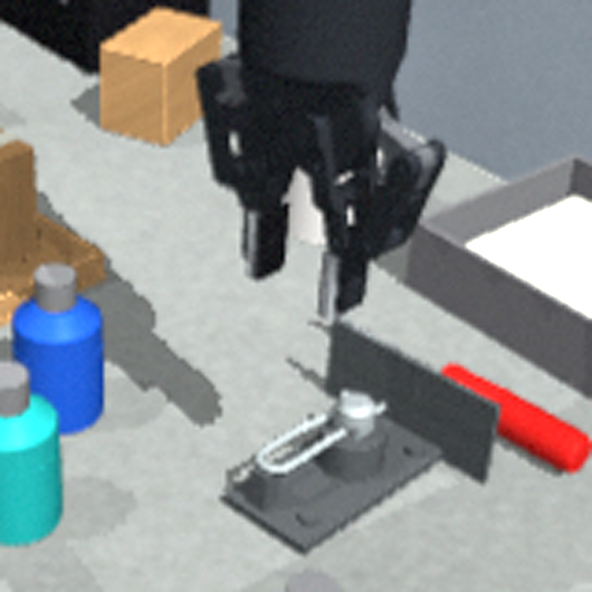

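Run:
```python
from h import *
for z in (.09,.1,.11,.12,.13,.14): print(z,unproj('side',[[351.9,148.4]],z).round(4),proj('side',(.5668,-.002,z)).round(1))
```

```text
0.09 [[0.6224 0.0522 0.09  ]] [[348.8 169.9]]
0.1 [[0.6113 0.0407 0.1   ]] [[349.2 165.6]]
0.11 [[0.6002 0.0292 0.11  ]] [[349.6 161.2]]
0.12 [[0.5891 0.0177 0.12  ]] [[349.9 156.7]]
0.13 [[0.578  0.0062 0.13  ]] [[350.3 152.2]]
0.14 [[ 0.5669 -0.0053  0.14  ]] [[350.7 147.6]]
```

Emit:
apply_moves([
  {"translation": [-0.02, 0, 0.35], "twist": 0, "hand": 0.5},
  {"translation": [0, 0, 0.3], "twist": 0, "hand": 0.5},
  {"translation": [0, 0, 0.2], "twist": 0, "hand": 0.5},
  {"translation": [0, 0, 0.1], "twist": 0, "hand": 0.5},
  {"translation": [0, 0, 0.05], "twist": 0, "hand": 0.5},
  {"translation": [0, 0, 0.03], "twist": 0, "hand": 0.5},
  {"translation": [0, 0, 0], "twist": 0, "hand": 0.5},
  {"translation": [0, 0, 0], "twist": 0, "hand": 0.5},
])

```text
time: 27.05
tool_pos: [0.5698, -0.002, 0.0169]
tool_rot: [0.001, -0.05, 0.999, -0.0]
contact_force: [0.1, -0.3, 0.4]
gripper_width: 0.504
grasp_force: 0.0
```

```bash
python3 plan.py .569,-.0017,.012,1.67,.5; python3 look.py c2 side 300 120 400 220 6
```

```text
pos [ 0.5698 -0.002   0.0169] h 1.67 F [ 0.1 -0.3  0.4] w 0.504 g 0.0 t 27.1
-> .569,-.0017,.012,1.67,.5
[{"T":[0.01,0.0,0.05],"twist":0.0,"hand":0.5}]
[ 0.5698 -0.002   0.0169] [ 0.1 -0.3  0.4] 0.503838033208667
```

View pics/c2.png

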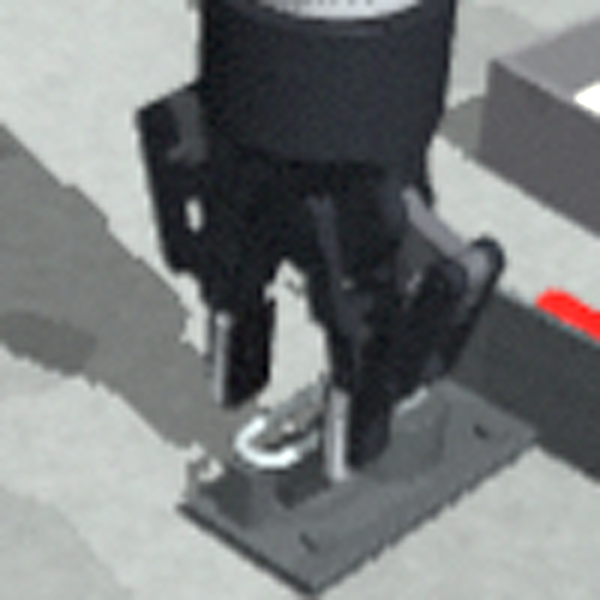

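Run:
```python
from h import *
for z in (.02,.027,.034,.04): print(z,((proj('side',[(.559,-.024,z),(.556,.019,z)])-[300,120])*6).round().tolist())
```

```text
0.02 [[305.0, 511.0], [215.0, 449.0]]
0.027 [[306.0, 495.0], [216.0, 433.0]]
0.034 [[308.0, 479.0], [217.0, 417.0]]
0.04 [[309.0, 464.0], [218.0, 402.0]]
```

Emit:
apply_moves([
  {"translation": [0, 0, 0.05], "twist": 0, "hand": 0.5},
  {"translation": [0, 0, 0.05], "twist": 0, "hand": 0.5},
  {"translation": [0, 0, 0.01], "twist": 0, "hand": 0.5},
  {"translation": [0, 0, 0], "twist": 0, "hand": 0.5},
])

```text
time: 27.5
tool_pos: [0.5684, -0.0018, 0.0041]
tool_rot: [-0.001, -0.05, 0.999, 0.0]
contact_force: [1.4, -0.4, 0.5]
gripper_width: 0.498
grasp_force: 0.0
```

Emit:
apply_moves([
  {"translation": [0, 0, 0], "twist": 0, "hand": 0.4},
  {"translation": [0, 0, 0], "twist": 0, "hand": 0.3},
  {"translation": [0, 0, 0], "twist": 0, "hand": 0.2},
  {"translation": [0, 0, 0], "twist": 0, "hand": 0.1},
  {"translation": [0, 0, 0], "twist": 0, "hand": 0},
  {"translation": [0, 0, 0], "twist": 0, "hand": 0},
])

```text
time: 28.1
tool_pos: [0.5692, -0.0019, 0.0051]
tool_rot: [0.0, -0.05, 0.999, -0.0]
contact_force: [0.0, -0.2, 2.1]
gripper_width: 0.239
grasp_force: 58.5
```

Emit:
apply_moves([
  {"translation": [0.05, 0, 0], "twist": 0, "hand": 0},
  {"translation": [0.1, 0, 0], "twist": 0, "hand": 0},
  {"translation": [0.1, 0, 0], "twist": 0, "hand": 0},
  {"translation": [0.1, 0, 0], "twist": 0, "hand": 0},
  {"translation": [0.1, 0, 0], "twist": 0, "hand": 0},
  {"translation": [0.05, 0, 0], "twist": 0, "hand": 0},
  {"translation": [0.05, 0, 0], "twist": 0, "hand": 0},
  {"translation": [0, 0, 0], "twist": 0, "hand": 0},
])

```text
time: 28.9
tool_pos: [0.5131, -0.0073, 0.0045]
tool_rot: [-0.001, -0.05, 0.999, 0.0]
contact_force: [-1.6, 0.3, 1.3]
gripper_width: 0.242
grasp_force: 58.6
```

```bash
python3 look.py p1 side 280 110 400 230 5;python3 plan.py
```

```text
[ 0.5131 -0.0073  0.0045] [-1.6  0.3  1.3] 0.2416518591939031
pos [ 0.5134 -0.0072  0.0045] h 1.67 F [-2.   0.6  0.5] w 0.238 g 58.6 t 28.9
```

View pics/p1.png

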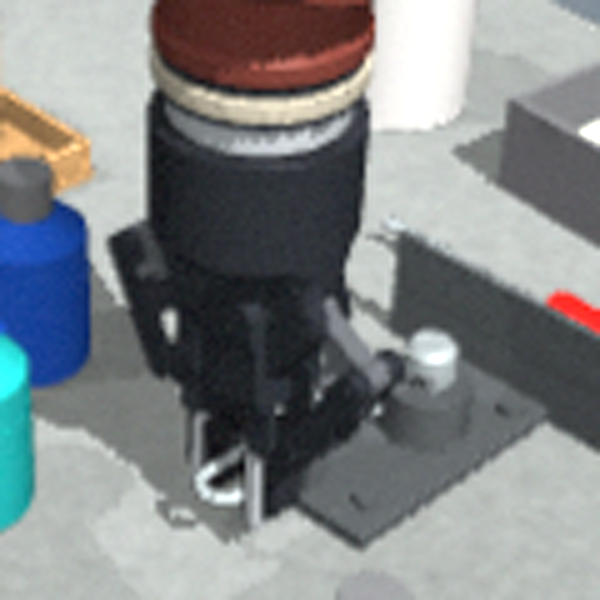

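The clip is out of the stud (bare stud at 435,350) and held flat near the fingertips (loop at 222,482). Now to the dish.

```bash
python3 plan.py .5134,-.0072,.13,1.67,0,40 .45,-.298,.13,1.31,0,45
```

```text
pos [ 0.5134 -0.0072  0.0045] h 1.67 F [-2.   0.6  0.5] w 0.238 g 58.6 t 28.9
-> .5134,-.0072,.13,1.67,0,40
[{"T":[0,0.0,-0.31],"twist":0,"hand":0.0},{"T":[0,0.0,-0.31],"twist":0,"hand":0.0},{"T":[0,0.0,-0.32],"twist":0,"hand":0.0},{"T":[0,0.0,-0.31],"twist":0,"hand":0.0}]
-> .45,-.298,.13,1.31,0,45
[{"T":[0.13,-0.4,-0.0],"twist":0.51,"hand":0.0},{"T":[0.11,-0.41,-0.0],"twist":0.51,"hand":0.0},{"T":[0.09,-0.42,-0.0],"twist":0.52,"hand":0.0},{"T":[0.07,-0.42,-0.0],"twist":0.51,"hand":0.0},{"T":[0.05,-0.42,-0.0],"twist":0.52,"hand":0.0},{"T":[0.02,-0.43,-0.0],"twist":0.51,"hand":0.0},{"T":[0.0,-0.42,-0.0],"twist":0.52,"hand":0.0}]
```

Emit:
apply_moves([
  {"translation": [0, 0, -0.2], "twist": 0, "hand": 0},
  {"translation": [0, 0, -0.3], "twist": 0, "hand": 0},
  {"translation": [0, 0, -0.35], "twist": 0, "hand": 0},
  {"translation": [0, 0, -0.3], "twist": 0, "hand": 0},
  {"translation": [0, 0, -0.1], "twist": 0, "hand": 0},
])

```text
time: 29.45
tool_pos: [0.5165, -0.0077, 0.1335]
tool_rot: [0.003, -0.05, 0.999, -0.001]
contact_force: [0.4, -0.1, 0.1]
gripper_width: 0.243
grasp_force: 58.6
```

Emit:
apply_moves([
  {"translation": [0.13, -0.4, 0], "twist": 0.51, "hand": 0},
  {"translation": [0.11, -0.41, 0], "twist": 0.51, "hand": 0},
  {"translation": [0.09, -0.42, 0], "twist": 0.52, "hand": 0},
  {"translation": [0.07, -0.42, 0], "twist": 0.51, "hand": 0},
  {"translation": [0.05, -0.42, 0], "twist": 0.52, "hand": 0},
  {"translation": [0.02, -0.43, 0], "twist": 0.51, "hand": 0},
  {"translation": [0, -0.42, 0], "twist": 0.52, "hand": 0},
  {"translation": [0, 0, 0], "twist": 0, "hand": 0},
])

```text
time: 30.25
tool_pos: [0.4493, -0.3016, 0.1284]
tool_rot: [-0.001, 0.133, 0.991, -0.0]
contact_force: [1.4, -0.1, -0.6]
gripper_width: 0.237
grasp_force: 58.8
```

```bash
python3 plan.py .45,-.298,.01,1.31,0,35
```

```text
pos [ 0.4493 -0.3016  0.1284] h 1.304 F [ 1.4 -0.1 -0.6] w 0.237 g 58.8 t 30.2
-> .45,-.298,.01,1.31,0,35
[{"T":[0.0,0.01,0.3],"twist":-0.01,"hand":0.0},{"T":[0.0,0.01,0.29],"twist":-0.02,"hand":0.0},{"T":[0.0,0.01,0.3],"twist":-0.01,"hand":0.0},{"T":[0.0,0.01,0.29],"twist":-0.02,"hand":0.0}]
```

Emit:
apply_moves([
  {"translation": [0, 0.03, 0.3], "twist": 0, "hand": 0},
  {"translation": [0, 0, 0.35], "twist": 0, "hand": 0},
  {"translation": [0, 0, 0.3], "twist": 0, "hand": 0},
  {"translation": [0, 0, 0.25], "twist": 0, "hand": 0},
  {"translation": [0, 0, 0.1], "twist": 0, "hand": 0},
  {"translation": [0, 0, 0.06], "twist": 0, "hand": 0},
  {"translation": [0, 0, 0], "twist": 0, "hand": 0},
  {"translation": [0, 0, 0], "twist": 0, "hand": 0},
])

```text
time: 31.05
tool_pos: [0.4526, -0.2956, -0.005]
tool_rot: [0.001, 0.13, 0.992, -0.001]
contact_force: [0.1, -0.1, 0.4]
gripper_width: 0.245
grasp_force: 58.8
```

Emit:
apply_moves([
  {"translation": [0, 0, 0.02], "twist": 0, "hand": 0},
  {"translation": [0, 0, 0.02], "twist": 0, "hand": 0},
  {"translation": [0, 0, 0], "twist": 0, "hand": 0},
])

```text
time: 31.35
tool_pos: [0.4518, -0.2951, -0.01]
tool_rot: [0.0, 0.13, 0.992, -0.0]
contact_force: [-0.4, -0.3, -0.0]
gripper_width: 0.244
grasp_force: 58.8
```

Emit:
apply_moves([
  {"translation": [0, 0, 0.02], "twist": 0, "hand": 0},
  {"translation": [0, 0, 0.02], "twist": 0, "hand": 0},
  {"translation": [0, 0, 0], "twist": 0, "hand": 0},
])

```text
time: 31.65
tool_pos: [0.452, -0.2953, -0.0114]
tool_rot: [-0.001, 0.13, 0.992, 0.0]
contact_force: [-8.2, 5.1, 19.2]
gripper_width: 0.243
grasp_force: 69.1
```

Emit:
apply_moves([
  {"translation": [0, 0, -0.03], "twist": 0, "hand": 0},
  {"translation": [0, 0, 0], "twist": 0, "hand": 0.25},
  {"translation": [0, 0, 0], "twist": 0, "hand": 0.35},
  {"translation": [0, 0, 0], "twist": 0, "hand": 0.45},
  {"translation": [0, 0, 0], "twist": 0, "hand": 0.5},
  {"translation": [0, 0, 0], "twist": 0, "hand": 0.5},
  {"translation": [0, 0, -0.2], "twist": 0, "hand": 0.5},
  {"translation": [0, 0, -0.4], "twist": 0, "hand": 0.5},
])

```text
time: 32.45
tool_pos: [0.449, -0.2927, 0.0454]
tool_rot: [-0.004, 0.13, 0.991, 0.002]
contact_force: [0.2, -0.5, 0.6]
gripper_width: 0.498
grasp_force: 0.0
```

Emit:
apply_moves([
  {"translation": [0, 0, -0.5], "twist": 0, "hand": 0.6},
  {"translation": [0.3, 0.2, -0.3], "twist": 0, "hand": 0.8},
  {"translation": [0.2, 0.4, 0], "twist": 0.5, "hand": 0.8},
  {"translation": [0.1, 0.4, 0], "twist": 0.5, "hand": 0.8},
  {"translation": [0, 0.4, 0], "twist": 0.5, "hand": 0.8},
  {"translation": [0, 0, 0], "twist": 0, "hand": 0.8},
])

```text
time: 33.05
tool_pos: [0.4362, -0.1421, 0.1287]
tool_rot: [0.0, 0.202, 0.979, 0.001]
contact_force: [0.3, -1.6, -0.7]
gripper_width: 0.799
grasp_force: 0.0
```

```bash
python3 look.py q1 side 370 230 570 380 4;python3 plan.py .571,.314,.16,.08,.8 .571,.314,.0246,.08,.8,35;  python3 - <<'E'
from h import *
for c in('side','top'): print([(np.round(d['point'],3),round(d['score'],2)) for d in recognise(c,'clip')])
E
```

```text
[ 0.4362 -0.1421  0.1287] [ 0.3 -1.6 -0.7] 0.7987330249262714
pos [ 0.4359 -0.1439  0.1287] h 1.164 F [-0.1 -0.2  0.1] w 0.801 g 0.0 t 33.1
-> .571,.314,.16,.08,.8
[{"T":[0.05,0.43,-0.03],"twist":0.99,"hand":0.8},{"T":[0.09,0.42,-0.03],"twist":0.99,"hand":0.8},{"T":[0.14,0.41,-0.03],"twist":0.98,"hand":0.8},{"T":[0.18,0.4,-0.03],"twist":0.99,"hand":0.8},{"T":[0.21,0.38,-0.03],"twist":0.98,"hand":0.8},{"T":[0.25,0.36,-0.03],"twist":0.99,"hand":0.8},{"T":[0.28,0.33,-0.03],"twist":0.98,"hand":0.8},{"T":[0.32,0.3,-0.03],"twist":0.99,"hand":0.8}]
[{"T":[0.34,0.26,-0.02],"twist":0.98,"hand":0.8},{"T":[0.37,0.23,-0.03],"twist":0.99,"hand":0.8},{"T":[0.39,0.2,-0.02],"twist":0.98,"hand":0.8}]
-> .571,.314,.0246,.08,.8,35
[{"T":[0,0,0.34],"twist":0.0,"hand":0.8},{"T":[0,0,0.34],"twist":0.0,"hand":0.8},{"T":[0,0,0.34],"twist":0.0,"hand":0.8},{"T":[-0.01,0,0.33],"twist":0.0,"hand":0.8}]
[(array([ 0.466, -0.297,  0.01 ]), 0.81), (array([0.563, 0.295, 0.056]), 0.2)]
[]
```

View pics/q1.png

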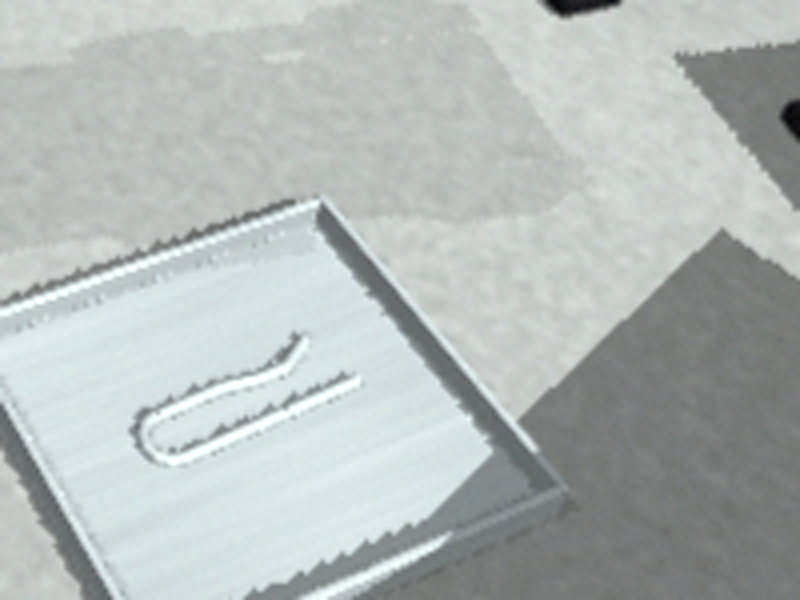

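The clip lies flat in the dish (loop 160,440, legs to 355,380). Returning the carton.

Emit:
apply_moves([
  {"translation": [0.05, 0.43, -0.05], "twist": 0.99, "hand": 0.8},
  {"translation": [0.09, 0.42, -0.05], "twist": 0.99, "hand": 0.8},
  {"translation": [0.14, 0.41, -0.05], "twist": 0.98, "hand": 0.8},
  {"translation": [0.18, 0.4, -0.05], "twist": 0.99, "hand": 0.8},
  {"translation": [0.21, 0.38, -0.03], "twist": 0.98, "hand": 0.8},
  {"translation": [0.25, 0.36, -0.02], "twist": 0.99, "hand": 0.8},
  {"translation": [0.28, 0.33, -0.02], "twist": 0.98, "hand": 0.8},
  {"translation": [0.32, 0.3, -0.01], "twist": 0.99, "hand": 0.8},
])

```text
time: 34.0
tool_pos: [0.5371, 0.1877, 0.1567]
tool_rot: [0.0, 0.567, 0.824, -0.0]
contact_force: [0.1, -0.8, -0.3]
gripper_width: 0.801
grasp_force: 0.0
```

Emit:
apply_moves([
  {"translation": [0.34, 0.26, 0], "twist": 0.98, "hand": 0.8},
  {"translation": [0.37, 0.23, 0], "twist": 0.99, "hand": 0.8},
  {"translation": [0.39, 0.2, 0], "twist": 0.98, "hand": 0.8},
  {"translation": [0, 0, 0], "twist": 0, "hand": 0.8},
  {"translation": [0, 0, 0], "twist": 0, "hand": 0.8},
])

```text
time: 34.5
tool_pos: [0.5736, 0.3117, 0.1558]
tool_rot: [-0.0, 0.68, 0.734, -0.001]
contact_force: [-0.0, 0.1, 0.2]
gripper_width: 0.803
grasp_force: 0.0
```

```bash
python3 plan.py .571,.3144,.0246,.08,.8,35
```

```text
pos [0.5736 0.3117 0.1558] h 0.076 F [-0.   0.1  0.2] w 0.803 g 0.0 t 34.5
-> .571,.3144,.0246,.08,.8,35
[{"T":[0.01,-0.01,0.33],"twist":-0.01,"hand":0.8},{"T":[0.01,0,0.33],"twist":-0.01,"hand":0.8},{"T":[0.0,-0.01,0.33],"twist":-0.01,"hand":0.8},{"T":[0.01,0,0.32],"twist":-0.01,"hand":0.8}]
```

Emit:
apply_moves([
  {"translation": [0.03, -0.05, 0.2], "twist": -0.04, "hand": 0.8},
  {"translation": [0, 0, 0.35], "twist": 0, "hand": 0.8},
  {"translation": [0, 0, 0.35], "twist": 0, "hand": 0.8},
  {"translation": [0, 0, 0.3], "twist": 0, "hand": 0.8},
  {"translation": [0, 0, 0.15], "twist": 0, "hand": 0.8},
  {"translation": [0, 0, 0], "twist": 0, "hand": 0.8},
  {"translation": [0, 0, 0], "twist": 0, "hand": 0.8},
])

```text
time: 35.2
tool_pos: [0.5687, 0.3144, 0.0229]
tool_rot: [0.0, 0.679, 0.734, 0.001]
contact_force: [-0.2, 0.6, -0.6]
gripper_width: 0.796
grasp_force: 0.0
```

Emit:
apply_moves([
  {"translation": [0, 0, 0], "twist": 0, "hand": 0.7},
  {"translation": [0, 0, 0], "twist": 0, "hand": 0.6},
  {"translation": [0, 0, 0], "twist": 0, "hand": 0.4},
  {"translation": [0, 0, 0], "twist": 0, "hand": 0.2},
  {"translation": [0, 0, 0], "twist": 0, "hand": 0},
  {"translation": [0, 0, 0], "twist": 0, "hand": 0},
])

```text
time: 35.8
tool_pos: [0.5697, 0.3156, 0.0246]
tool_rot: [0.001, 0.678, 0.735, 0.002]
contact_force: [0.2, -0.8, 6.5]
gripper_width: 0.65
grasp_force: 64.1
```

Emit:
apply_moves([
  {"translation": [0, 0, -0.2], "twist": 0, "hand": 0},
  {"translation": [0, 0, -0.35], "twist": 0, "hand": 0},
  {"translation": [0, 0, -0.35], "twist": 0, "hand": 0},
  {"translation": [0, 0, -0.35], "twist": 0, "hand": 0},
  {"translation": [0, 0, -0.15], "twist": 0, "hand": 0},
  {"translation": [0, 0, 0], "twist": 0, "hand": 0},
])

```text
time: 36.4
tool_pos: [0.5692, 0.3158, 0.165]
tool_rot: [0.001, 0.678, 0.735, 0.003]
contact_force: [-0.3, -0.5, -1.3]
gripper_width: 0.651
grasp_force: 63.7
```

```bash
python3 plan.py .571,.061,.16,.07,0
```

```text
pos [0.5692 0.3158 0.165 ] h 0.08 F [-0.3 -0.5 -1.3] w 0.651 g 63.7 t 36.4
-> .571,.061,.16,.07,0
[{"T":[-0.42,-0.03,0.01],"twist":0.02,"hand":0.0},{"T":[-0.42,-0.03,0.01],"twist":0.02,"hand":0.0},{"T":[-0.43,-0.03,0.01],"twist":0.02,"hand":0.0},{"T":[-0.42,-0.03,0.01],"twist":0.01,"hand":0.0},{"T":[-0.43,-0.03,0.01],"twist":0.02,"hand":0.0},{"T":[-0.42,-0.02,0.0],"twist":0.01,"hand":0.0}]
```

Emit:
apply_moves([
  {"translation": [-0.2, -0.01, 0.01], "twist": 0.02, "hand": 0},
  {"translation": [-0.42, -0.03, 0.01], "twist": 0.02, "hand": 0},
  {"translation": [-0.43, -0.03, 0.01], "twist": 0.02, "hand": 0},
  {"translation": [-0.42, -0.03, 0.01], "twist": 0.01, "hand": 0},
  {"translation": [-0.42, -0.03, 0], "twist": 0.02, "hand": 0},
  {"translation": [-0.42, -0.02, 0], "twist": 0.01, "hand": 0},
  {"translation": [-0.22, -0.02, 0], "twist": 0, "hand": 0},
  {"translation": [0, 0, 0], "twist": 0, "hand": 0},
])

```text
time: 37.2
tool_pos: [0.5675, 0.0579, 0.1543]
tool_rot: [-0.002, 0.684, 0.73, -0.002]
contact_force: [0.7, 0.2, -1.4]
gripper_width: 0.656
grasp_force: 63.7
```

```bash
python3 plan.py .571,.0616,.0206,.07,0
```

```text
pos [0.5675 0.0579 0.1543] h 0.065 F [ 0.7  0.2 -1.4] w 0.656 g 63.7 t 37.2
-> .571,.0616,.0206,.07,0
[{"T":[0.01,0.01,0.45],"twist":-0.02,"hand":0.0},{"T":[0.01,0.01,0.44],"twist":-0.01,"hand":0.0},{"T":[0.01,0.02,0.45],"twist":-0.02,"hand":0.0}]
```

Emit:
apply_moves([
  {"translation": [0.02, 0.02, 0.3], "twist": -0.03, "hand": 0},
  {"translation": [0, 0, 0.35], "twist": 0, "hand": 0},
  {"translation": [0, 0, 0.3], "twist": 0, "hand": 0},
  {"translation": [0, 0, 0.2], "twist": 0, "hand": 0},
  {"translation": [0, 0, 0.1], "twist": 0, "hand": 0},
  {"translation": [0, 0, 0.05], "twist": 0, "hand": 0},
  {"translation": [0, 0, 0], "twist": 0, "hand": 0},
  {"translation": [0, 0, 0], "twist": 0, "hand": 0},
])

```text
time: 38.0
tool_pos: [0.5722, 0.0636, 0.0288]
tool_rot: [0.001, 0.681, 0.732, 0.001]
contact_force: [1.0, -1.0, -1.6]
gripper_width: 0.647
grasp_force: 63.8
```

```bash
python3 plan.py .571,.0616,.0206,.07,0
```

```text
pos [0.5722 0.0636 0.0288] h 0.073 F [ 1.  -1.  -1.6] w 0.647 g 63.8 t 38.0
-> .571,.0616,.0206,.07,0
[{"T":[-0.02,-0.01,0.08],"twist":0.03,"hand":0.0}]
```

Emit:
apply_moves([
  {"translation": [-0.02, -0.01, 0.03], "twist": 0.03, "hand": 0},
  {"translation": [0, 0, 0.03], "twist": 0, "hand": 0},
  {"translation": [0, 0, 0.02], "twist": 0, "hand": 0},
  {"translation": [0, 0, 0], "twist": 0, "hand": 0},
  {"translation": [0, 0, 0], "twist": 0, "hand": 0},
])

```text
time: 38.5
tool_pos: [0.5709, 0.0613, 0.0205]
tool_rot: [0.0, 0.682, 0.731, 0.0]
contact_force: [-1.6, -0.7, 4.3]
gripper_width: 0.648
grasp_force: 64.1
```

Emit:
apply_moves([
  {"translation": [0, 0, 0], "twist": 0, "hand": 0.7},
  {"translation": [0, 0, 0], "twist": 0, "hand": 0.75},
  {"translation": [0, 0, 0], "twist": 0, "hand": 0.85},
  {"translation": [0, 0, 0], "twist": 0, "hand": 0.85},
  {"translation": [0, 0, -0.25], "twist": 0, "hand": 0.85},
  {"translation": [0, 0, -0.4], "twist": 0, "hand": 0.8},
  {"translation": [0, 0, -0.4], "twist": 0, "hand": 0.8},
  {"translation": [0, 0, -0.4], "twist": 0, "hand": 0.8},
])

```text
time: 39.3
tool_pos: [0.5702, 0.0615, 0.1659]
tool_rot: [-0.0, 0.682, 0.731, -0.0]
contact_force: [1.0, 0.9, 0.0]
gripper_width: 0.801
grasp_force: 0.0
```

```bash
python3 plan.py .484,.31,.15,.1,.8;  python3 - <<'E'
from fit import *
fit('carton',[.57,.061,.07])
E
```

```text
pos [0.5702 0.0615 0.1659] h 0.07 F [1.  0.9 0. ] w 0.801 g 0.0 t 39.3
-> .484,.31,.15,.1,.8
[{"T":[0.42,-0.11,0.03],"twist":-0.05,"hand":0.8},{"T":[0.42,-0.11,0.03],"twist":-0.05,"hand":0.8},{"T":[0.43,-0.11,0.02],"twist":-0.05,"hand":0.8},{"T":[0.43,-0.11,0.03],"twist":-0.05,"hand":0.8},{"T":[0.42,-0.11,0.02],"twist":-0.05,"hand":0.8},{"T":[0.43,-0.1,0.03],"twist":-0.05,"hand":0.8}]
none top
carton side [0.5723 0.0633 0.0732] iou 0.947 err 5.0
```

Carton is back. Now the tin.

Emit:
apply_moves([
  {"translation": [0.3, -0.08, 0], "twist": -0.05, "hand": 0.8},
  {"translation": [0.42, -0.11, 0], "twist": -0.05, "hand": 0.8},
  {"translation": [0.43, -0.11, 0.02], "twist": -0.05, "hand": 0.8},
  {"translation": [0.43, -0.11, 0.03], "twist": -0.05, "hand": 0.8},
  {"translation": [0.42, -0.11, 0.02], "twist": -0.05, "hand": 0.8},
  {"translation": [0.43, -0.1, 0.03], "twist": -0.05, "hand": 0.8},
  {"translation": [0.12, -0.03, 0], "twist": 0, "hand": 0.8},
  {"translation": [0, 0, 0], "twist": 0, "hand": 0.8},
])

```text
time: 40.3
tool_pos: [0.4826, 0.3109, 0.1525]
tool_rot: [-0.001, 0.67, 0.743, -0.002]
contact_force: [-0.4, -0.8, -0.7]
gripper_width: 0.801
grasp_force: 0.0
```

```bash
python3 plan.py .484,.31,.0093,.1,.8
```

```text
pos [0.4826 0.3109 0.1525] h 0.103 F [-0.4 -0.8 -0.7] w 0.801 g 0.0 t 40.3
-> .484,.31,.0093,.1,.8
[{"T":[0,0.0,0.36],"twist":0.01,"hand":0.8},{"T":[0,0.0,0.36],"twist":0.01,"hand":0.8},{"T":[-0.01,0.01,0.36],"twist":0.01,"hand":0.8},{"T":[0,0.0,0.35],"twist":0.0,"hand":0.8}]
```

Emit:
apply_moves([
  {"translation": [-0.01, 0, 0.25], "twist": 0, "hand": 0.8},
  {"translation": [0, 0, 0.35], "twist": 0, "hand": 0.8},
  {"translation": [0, 0, 0.35], "twist": 0, "hand": 0.8},
  {"translation": [0, 0, 0.3], "twist": 0, "hand": 0.8},
  {"translation": [0, 0, 0.15], "twist": 0, "hand": 0.8},
  {"translation": [0, 0, 0.06], "twist": 0, "hand": 0.8},
  {"translation": [0, 0, 0], "twist": 0, "hand": 0.8},
  {"translation": [0, 0, 0], "twist": 0, "hand": 0.8},
])

```text
time: 41.1
tool_pos: [0.4859, 0.3094, 0.0104]
tool_rot: [0.001, 0.671, 0.741, 0.001]
contact_force: [0.2, 0.9, -0.5]
gripper_width: 0.801
grasp_force: 0.0
```

Emit:
apply_moves([
  {"translation": [0, 0, 0], "twist": 0, "hand": 0.7},
  {"translation": [0, 0, 0], "twist": 0, "hand": 0.6},
  {"translation": [0, 0, 0], "twist": 0, "hand": 0.4},
  {"translation": [0, 0, 0], "twist": 0, "hand": 0.2},
  {"translation": [0, 0, 0], "twist": 0, "hand": 0},
  {"translation": [0, 0, 0], "twist": 0, "hand": 0},
])

```text
time: 41.7
tool_pos: [0.4852, 0.3097, 0.0108]
tool_rot: [0.0, 0.671, 0.742, 0.001]
contact_force: [-2.9, -1.6, 6.0]
gripper_width: 0.621
grasp_force: 61.3
```

Emit:
apply_moves([
  {"translation": [0, 0, -0.2], "twist": 0, "hand": 0},
  {"translation": [0, 0, -0.35], "twist": 0, "hand": 0},
  {"translation": [0, 0, -0.35], "twist": 0, "hand": 0},
  {"translation": [0, 0, -0.35], "twist": 0, "hand": 0},
  {"translation": [0, 0, -0.2], "twist": 0, "hand": 0},
  {"translation": [0, 0, 0], "twist": 0, "hand": 0},
])

```text
time: 42.3
tool_pos: [0.4869, 0.3104, 0.1586]
tool_rot: [0.002, 0.671, 0.742, 0.004]
contact_force: [0.5, 0.3, -1.6]
gripper_width: 0.616
grasp_force: 63.2
```

```bash
python3 plan.py .584,-.082,.15,.15,0
```

```text
pos [0.4869 0.3104 0.1586] h 0.1 F [ 0.5  0.3 -1.6] w 0.616 g 63.2 t 42.3
-> .584,-.082,.15,.15,0
[{"T":[-0.44,0.06,0.01],"twist":-0.06,"hand":0.0},{"T":[-0.45,0.06,0.01],"twist":-0.05,"hand":0.0},{"T":[-0.45,0.06,0.01],"twist":-0.06,"hand":0.0},{"T":[-0.44,0.06,0.01],"twist":-0.05,"hand":0.0},{"T":[-0.45,0.05,0.01],"twist":-0.06,"hand":0.0},{"T":[-0.45,0.05,0.01],"twist":-0.05,"hand":0.0},{"T":[-0.44,0.05,0.01],"twist":-0.06,"hand":0.0},{"T":[-0.45,0.05,0.01],"twist":-0.05,"hand":0.0}]
[{"T":[-0.44,0.04,0.01],"twist":-0.06,"hand":0.0}]
```

Emit:
apply_moves([
  {"translation": [-0.25, 0.04, 0], "twist": -0.06, "hand": 0},
  {"translation": [-0.45, 0.06, 0.01], "twist": -0.05, "hand": 0},
  {"translation": [-0.45, 0.06, 0.01], "twist": -0.06, "hand": 0},
  {"translation": [-0.44, 0.06, 0.01], "twist": -0.05, "hand": 0},
  {"translation": [-0.45, 0.05, 0.01], "twist": -0.06, "hand": 0},
  {"translation": [-0.45, 0.05, 0.01], "twist": -0.05, "hand": 0},
  {"translation": [-0.44, 0.05, 0.01], "twist": -0.06, "hand": 0},
  {"translation": [-0.45, 0.05, 0.01], "twist": -0.05, "hand": 0},
])

```text
time: 43.1
tool_pos: [0.5658, -0.0229, 0.1446]
tool_rot: [-0.001, 0.654, 0.756, -0.001]
contact_force: [0.1, 0.3, -1.5]
gripper_width: 0.623
grasp_force: 63.2
```

Emit:
apply_moves([
  {"translation": [-0.44, 0.04, 0], "twist": -0.06, "hand": 0},
  {"translation": [-0.18, 0.02, 0], "twist": 0, "hand": 0},
  {"translation": [0, 0, 0], "twist": 0, "hand": 0},
  {"translation": [0, 0, 0], "twist": 0, "hand": 0},
])

```text
time: 43.5
tool_pos: [0.5809, -0.0812, 0.1452]
tool_rot: [-0.001, 0.652, 0.758, -0.0]
contact_force: [-0.5, 0.0, -2.9]
gripper_width: 0.621
grasp_force: 63.2
```

```bash
python3 plan.py .584,-.082,.0068,.15,0
```

```text
pos [ 0.5809 -0.0812  0.1452] h 0.15 F [-0.5  0.  -2.9] w 0.621 g 63.2 t 43.5
-> .584,-.082,.0068,.15,0
[{"T":[0,0.01,0.35],"twist":0,"hand":0.0},{"T":[0,0.01,0.34],"twist":0,"hand":0.0},{"T":[-0.01,0.0,0.35],"twist":0,"hand":0.0},{"T":[0,0.01,0.34],"twist":0,"hand":0.0}]
```

Emit:
apply_moves([
  {"translation": [0, 0.01, 0.3], "twist": 0, "hand": 0},
  {"translation": [0, 0, 0.35], "twist": 0, "hand": 0},
  {"translation": [0, 0, 0.3], "twist": 0, "hand": 0},
  {"translation": [0, 0, 0.25], "twist": 0, "hand": 0},
  {"translation": [0, 0, 0.1], "twist": 0, "hand": 0},
  {"translation": [0, 0, 0.05], "twist": 0, "hand": 0},
  {"translation": [0, 0, 0], "twist": 0, "hand": 0},
  {"translation": [0, 0, 0], "twist": 0, "hand": 0},
])

```text
time: 44.3
tool_pos: [0.584, -0.0817, 0.0133]
tool_rot: [0.001, 0.652, 0.758, 0.001]
contact_force: [-0.0, 0.2, -1.6]
gripper_width: 0.62
grasp_force: 63.3
```

```bash
python3 plan.py .584,-.082,.0068,.15,0
```

```text
pos [ 0.584  -0.0817  0.0133] h 0.15 F [-0.   0.2 -1.6] w 0.62 g 63.3 t 44.3
-> .584,-.082,.0068,.15,0
[{"T":[0,0,0.07],"twist":0.0,"hand":0.0}]
```

Emit:
apply_moves([
  {"translation": [0, 0, 0.03], "twist": 0, "hand": 0},
  {"translation": [0, 0, 0.02], "twist": 0, "hand": 0},
  {"translation": [0, 0, 0.02], "twist": 0, "hand": 0},
  {"translation": [0, 0, 0], "twist": 0, "hand": 0},
  {"translation": [0, 0, 0], "twist": 0, "hand": 0},
])

```text
time: 44.8
tool_pos: [0.5834, -0.0821, 0.0068]
tool_rot: [0.0, 0.652, 0.758, 0.0]
contact_force: [-3.9, 0.9, 8.5]
gripper_width: 0.624
grasp_force: 63.4
```

Emit:
apply_moves([
  {"translation": [0, 0, 0], "twist": 0, "hand": 0.68},
  {"translation": [0, 0, 0], "twist": 0, "hand": 0.75},
  {"translation": [0, 0, 0], "twist": 0, "hand": 0.85},
  {"translation": [0, 0, 0], "twist": 0, "hand": 0.85},
  {"translation": [0, 0, -0.25], "twist": 0, "hand": 0.85},
  {"translation": [0, 0, -0.4], "twist": 0, "hand": 1},
  {"translation": [0, 0, -0.45], "twist": 0, "hand": 1},
  {"translation": [0, 0, -0.45], "twist": 0, "hand": 1},
])

```text
time: 45.6
tool_pos: [0.5823, -0.0816, 0.1608]
tool_rot: [-0.0, 0.652, 0.758, -0.0]
contact_force: [1.2, -0.1, -0.2]
gripper_width: 1.0
grasp_force: 0.0
```

```bash
python3 plan.py .3963,.302,.165,1.5,1;  python3 - <<'E'
from fit import *
fit('tin',[.584,-.082,0]); fit('bottle',[.396,.302,0],z=.0045)
E
```

```text
pos [ 0.5823 -0.0816  0.1608] h 0.15 F [ 1.2 -0.1 -0.2] w 1.0 g 0.0 t 45.6
-> .3963,.302,.165,1.5,1
[{"T":[0.29,-0.09,-0.0],"twist":-0.96,"hand":1.0},{"T":[0.3,-0.06,-0.0],"twist":-0.96,"hand":1.0},{"T":[0.3,-0.03,-0.0],"twist":-0.97,"hand":1.0},{"T":[0.3,0,-0.0],"twist":-0.96,"hand":1.0},{"T":[0.3,0.02,-0.0],"twist":-0.97,"hand":1.0},{"T":[0.3,0.05,-0.0],"twist":-0.96,"hand":1.0},{"T":[0.29,0.08,-0.01],"twist":-0.97,"hand":1.0},{"T":[0.29,0.11,-0.0],"twist":-0.96,"hand":1.0}]
[{"T":[0.27,0.14,-0.01],"twist":-0.97,"hand":1.0},{"T":[0.26,0.17,-0.0],"twist":-0.96,"hand":1.0},{"T":[0.24,0.19,-0.01],"twist":-0.97,"hand":1.0},{"T":[0.22,0.21,-0.0],"twist":-0.96,"hand":1.0},{"T":[0.2,0.23,-0.01],"twist":-0.97,"hand":1.0},{"T":[0.18,0.25,-0.0],"twist":-0.96,"hand":1.0}]
none top
tin side [ 0.584 -0.082  0.   ] iou 0.0 err 129.3
bottle top [0.396  0.3023 0.0084] iou 0.947 err 1.2
bottle side [0.3969 0.3026 0.0219] iou 0.9 err 3.8
```

Emit:
apply_moves([
  {"translation": [0.29, -0.09, 0], "twist": -0.96, "hand": 1},
  {"translation": [0.3, -0.06, 0], "twist": -0.96, "hand": 1},
  {"translation": [0.3, -0.03, 0], "twist": -0.97, "hand": 1},
  {"translation": [0.3, 0, 0], "twist": -0.96, "hand": 1},
  {"translation": [0.3, 0.02, 0], "twist": -0.97, "hand": 1},
  {"translation": [0.3, 0.05, 0], "twist": -0.96, "hand": 1},
  {"translation": [0.29, 0.08, 0], "twist": -0.97, "hand": 1},
  {"translation": [0.29, 0.11, 0], "twist": -0.96, "hand": 1},
])

```text
time: 46.8
tool_pos: [0.4748, 0.1372, 0.1579]
tool_rot: [-0.001, 0.317, 0.948, -0.001]
contact_force: [-0.2, -0.0, -0.8]
gripper_width: 1.002
grasp_force: 0.0
```

Emit:
apply_moves([
  {"translation": [0.27, 0.14, -0.01], "twist": -0.97, "hand": 1},
  {"translation": [0.26, 0.17, 0], "twist": -0.96, "hand": 1},
  {"translation": [0.24, 0.19, -0.01], "twist": -0.97, "hand": 1},
  {"translation": [0.22, 0.21, 0], "twist": -0.96, "hand": 1},
  {"translation": [0.2, 0.23, -0.01], "twist": -0.97, "hand": 1},
  {"translation": [0.18, 0.25, 0], "twist": -0.96, "hand": 1},
  {"translation": [0, 0, 0], "twist": 0, "hand": 1},
  {"translation": [0, 0, 0], "twist": 0, "hand": 1},
])

```text
time: 47.6
tool_pos: [0.396, 0.3019, 0.1613]
tool_rot: [-0.001, 0.035, 0.999, -0.001]
contact_force: [-0.2, -0.6, -0.0]
gripper_width: 0.998
grasp_force: 0.0
```

```bash
python3 plan.py .396,.3023,.0269,1.5,1;  python3 - <<'E'
from fit import *
fit('tin',[.584,-.082,0]); fit('carton',[.57,.061,.07])
E
```

```text
pos [0.396  0.3019 0.1613] h 1.501 F [-0.2 -0.6 -0. ] w 0.998 g 0.0 t 47.6
-> .396,.3023,.0269,1.5,1
[{"T":[0.0,0.0,0.45],"twist":0.0,"hand":1.0},{"T":[0.0,0.0,0.45],"twist":0.0,"hand":1.0},{"T":[0.0,0.0,0.44],"twist":0.01,"hand":1.0}]
tin top [ 0.5814 -0.0808 -0.006 ] iou 0.941 err 0.2
tin side [ 0.5827 -0.0786 -0.0268] iou 0.917 err 2.4
carton top [0.5714 0.0621 0.0888] iou 0.945 err 2.9
carton side [0.5724 0.0634 0.1   ] iou 0.946 err 5.2
```

Emit:
apply_moves([
  {"translation": [0, 0, 0.25], "twist": 0, "hand": 1},
  {"translation": [0, 0, 0.35], "twist": 0, "hand": 1},
  {"translation": [0, 0, 0.35], "twist": 0, "hand": 1},
  {"translation": [0, 0, 0.25], "twist": 0, "hand": 1},
  {"translation": [0, 0, 0.15], "twist": 0, "hand": 1},
  {"translation": [0, 0, 0.02], "twist": 0, "hand": 1},
  {"translation": [0, 0, 0], "twist": 0, "hand": 1},
  {"translation": [0, 0, 0], "twist": 0, "hand": 1},
])

```text
time: 48.8
tool_pos: [0.3979, 0.3026, 0.0271]
tool_rot: [0.001, 0.036, 0.999, 0.001]
contact_force: [0.1, -0.2, 1.3]
gripper_width: 0.998
grasp_force: 0.0
```

Emit:
apply_moves([
  {"translation": [0, 0, 0], "twist": 0, "hand": 0.8},
  {"translation": [0, 0, 0], "twist": 0, "hand": 0.6},
  {"translation": [0, 0, 0], "twist": 0, "hand": 0.4},
  {"translation": [0, 0, 0], "twist": 0, "hand": 0.2},
  {"translation": [0, 0, 0], "twist": 0, "hand": 0},
  {"translation": [0, 0, 0], "twist": 0, "hand": 0},
])

```text
time: 49.4
tool_pos: [0.3979, 0.3025, 0.0271]
tool_rot: [0.001, 0.035, 0.999, 0.0]
contact_force: [0.1, -1.9, 5.4]
gripper_width: 0.588
grasp_force: 63.0
```

Emit:
apply_moves([
  {"translation": [0, 0, -0.2], "twist": 0, "hand": 0},
  {"translation": [0, 0, -0.35], "twist": 0, "hand": 0},
  {"translation": [0, 0, -0.35], "twist": 0, "hand": 0},
  {"translation": [0, 0, -0.35], "twist": 0, "hand": 0},
  {"translation": [0, 0, -0.2], "twist": 0, "hand": 0},
  {"translation": [0, 0, 0], "twist": 0, "hand": 0},
])

```text
time: 50.0
tool_pos: [0.3986, 0.3032, 0.1743]
tool_rot: [0.003, 0.035, 0.999, 0.002]
contact_force: [0.7, 0.2, -0.4]
gripper_width: 0.586
grasp_force: 63.0
```

```bash
python3 plan.py .497,-.021,.17,1.4,0
```

```text
pos [0.3986 0.3032 0.1743] h 1.5 F [ 0.7  0.2 -0.4] w 0.586 g 63.0 t 50.0
-> .497,-.021,.17,1.4,0
[{"T":[-0.15,-0.4,0.01],"twist":0.13,"hand":0.0},{"T":[-0.16,-0.39,0.0],"twist":0.12,"hand":0.0},{"T":[-0.16,-0.39,0.01],"twist":0.13,"hand":0.0},{"T":[-0.17,-0.39,0.0],"twist":0.12,"hand":0.0},{"T":[-0.17,-0.39,0.01],"twist":0.13,"hand":0.0},{"T":[-0.17,-0.38,0.0],"twist":0.12,"hand":0.0},{"T":[-0.18,-0.38,0.01],"twist":0.13,"hand":0.0},{"T":[-0.19,-0.39,0.0],"twist":0.12,"hand":0.0}]
```

Emit:
apply_moves([
  {"translation": [-0.1, -0.2, 0.01], "twist": 0.13, "hand": 0},
  {"translation": [-0.16, -0.39, 0], "twist": 0.12, "hand": 0},
  {"translation": [-0.16, -0.39, 0], "twist": 0.13, "hand": 0},
  {"translation": [-0.17, -0.39, 0], "twist": 0.12, "hand": 0},
  {"translation": [-0.17, -0.39, 0], "twist": 0.13, "hand": 0},
  {"translation": [-0.17, -0.38, 0], "twist": 0.12, "hand": 0},
  {"translation": [-0.18, -0.38, 0], "twist": 0.13, "hand": 0},
  {"translation": [-0.19, -0.39, 0], "twist": 0.12, "hand": 0},
])

```text
time: 50.8
tool_pos: [0.4907, -0.0036, 0.1671]
tool_rot: [-0.002, 0.086, 0.996, 0.0]
contact_force: [0.7, 0.5, -1.5]
gripper_width: 0.59
grasp_force: 63.0
```

Emit:
apply_moves([
  {"translation": [-0.05, -0.18, 0], "twist": 0, "hand": 0},
  {"translation": [0, 0, 0], "twist": 0, "hand": 0},
  {"translation": [0, 0, 0], "twist": 0, "hand": 0},
])

```text
time: 51.1
tool_pos: [0.4925, -0.0204, 0.1677]
tool_rot: [-0.002, 0.086, 0.996, 0.001]
contact_force: [-0.2, -0.3, -1.8]
gripper_width: 0.59
grasp_force: 63.0
```

```bash
python3 plan.py .498,-.021,.023,1.4,0
```

```text
pos [ 0.4925 -0.0204  0.1677] h 1.399 F [-0.2 -0.3 -1.8] w 0.59 g 63.0 t 51.1
-> .498,-.021,.023,1.4,0
[{"T":[-0.01,0.0,0.36],"twist":0,"hand":0.0},{"T":[-0.01,0.0,0.36],"twist":0,"hand":0.0},{"T":[-0.02,0.0,0.36],"twist":0,"hand":0.0},{"T":[-0.01,0.0,0.37],"twist":-0.01,"hand":0.0}]
```

Emit:
apply_moves([
  {"translation": [-0.03, 0, 0.3], "twist": 0, "hand": 0},
  {"translation": [0, 0, 0.35], "twist": 0, "hand": 0},
  {"translation": [0, 0, 0.3], "twist": 0, "hand": 0},
  {"translation": [0, 0, 0.25], "twist": 0, "hand": 0},
  {"translation": [0, 0, 0.1], "twist": 0, "hand": 0},
  {"translation": [0, 0, 0.07], "twist": 0, "hand": 0},
  {"translation": [0, 0, 0], "twist": 0, "hand": 0},
  {"translation": [0, 0, 0], "twist": 0, "hand": 0},
])

```text
time: 51.9
tool_pos: [0.4976, -0.0212, 0.034]
tool_rot: [0.001, 0.085, 0.996, -0.0]
contact_force: [0.0, 0.5, -0.5]
gripper_width: 0.587
grasp_force: 63.1
```

```bash
python3 plan.py .498,-.021,.023,1.4,0
```

```text
pos [ 0.4976 -0.0212  0.034 ] h 1.4 F [ 0.   0.5 -0.5] w 0.587 g 63.1 t 51.9
-> .498,-.021,.023,1.4,0
[{"T":[0,0.0,0.11],"twist":0.0,"hand":0.0}]
```

Emit:
apply_moves([
  {"translation": [0, 0, 0.04], "twist": 0, "hand": 0},
  {"translation": [0, 0, 0.03], "twist": 0, "hand": 0},
  {"translation": [0, 0, 0.02], "twist": 0, "hand": 0},
  {"translation": [0, 0, 0.02], "twist": 0, "hand": 0},
  {"translation": [0, 0, 0], "twist": 0, "hand": 0},
  {"translation": [0, 0, 0], "twist": 0, "hand": 0},
])

```text
time: 52.5
tool_pos: [0.497, -0.0214, 0.0232]
tool_rot: [-0.0, 0.085, 0.996, -0.0]
contact_force: [-4.0, 0.4, 7.1]
gripper_width: 0.588
grasp_force: 63.9
```

Emit:
apply_moves([
  {"translation": [0, 0, 0], "twist": 0, "hand": 0.65},
  {"translation": [0, 0, 0], "twist": 0, "hand": 0.75},
  {"translation": [0, 0, 0], "twist": 0, "hand": 0.9},
  {"translation": [0, 0, 0], "twist": 0, "hand": 1},
  {"translation": [0, 0, -0.3], "twist": 0, "hand": 1},
  {"translation": [0, 0, -0.4], "twist": 0, "hand": 1},
  {"translation": [0, 0, -0.4], "twist": 0, "hand": 1},
  {"translation": [0, 0, -0.4], "twist": 0, "hand": 1},
])

```text
time: 53.3
tool_pos: [0.4962, -0.0212, 0.173]
tool_rot: [-0.0, 0.085, 0.996, 0.0]
contact_force: [1.0, 0.5, -0.2]
gripper_width: 0.998
grasp_force: 0.0
```

Emit:
apply_moves([
  {"translation": [0.1, 0.25, -0.2], "twist": 0, "hand": 1},
  {"translation": [0.15, 0.4, 0], "twist": 0, "hand": 1},
  {"translation": [0.15, 0.4, 0], "twist": 0, "hand": 1},
  {"translation": [0.15, 0.4, 0], "twist": 0, "hand": 1},
  {"translation": [0.15, 0.4, 0], "twist": 0, "hand": 1},
  {"translation": [0.1, 0.4, 0], "twist": 0, "hand": 1},
  {"translation": [0.1, 0.4, 0], "twist": 0, "hand": 1},
  {"translation": [0, 0, 0], "twist": 0, "hand": 1},
])

```text
time: 54.1
tool_pos: [0.4519, 0.259, 0.1916]
tool_rot: [-0.0, 0.083, 0.997, 0.001]
contact_force: [0.1, -1.5, 0.2]
gripper_width: 0.997
grasp_force: 0.0
```

```bash
python3 plan.py
python3 - <<'E'
from fit import *
for n,p in dict(carton=[.57,.061,.07],tin=[.584,-.082,0],bottle=[.496,-.0205,0],tape_roll=[.416,-.047,0]).items(): fit(n,p)
save('side','end',(200,110,480,320),2.8)
E
```

```text
pos [0.4519 0.259  0.1916] h 1.405 F [ 0.1 -1.5  0.2] w 0.997 g 0.0 t 54.1
carton top [0.5704 0.0598 0.1052] iou 0.933 err 2.2
carton side [0.5724 0.0633 0.0594] iou 0.822 err 8.0
tin top [ 0.5813 -0.0808 -0.0081] iou 0.963 err 0.2
tin side [ 0.584  -0.0796 -0.0095] iou 0.954 err 2.1
bottle top [ 0.4953 -0.0214  0.0448] iou 0.917 err 0.8
bottle side [ 0.4957 -0.0217  0.0574] iou 0.882 err 3.2
tape_roll top [ 0.4156 -0.0472  0.0053] iou 0.606 err 1.2
tape_roll side [ 0.4166 -0.0465  0.0216] iou 0.775 err 8.0
```

View pics/end.png

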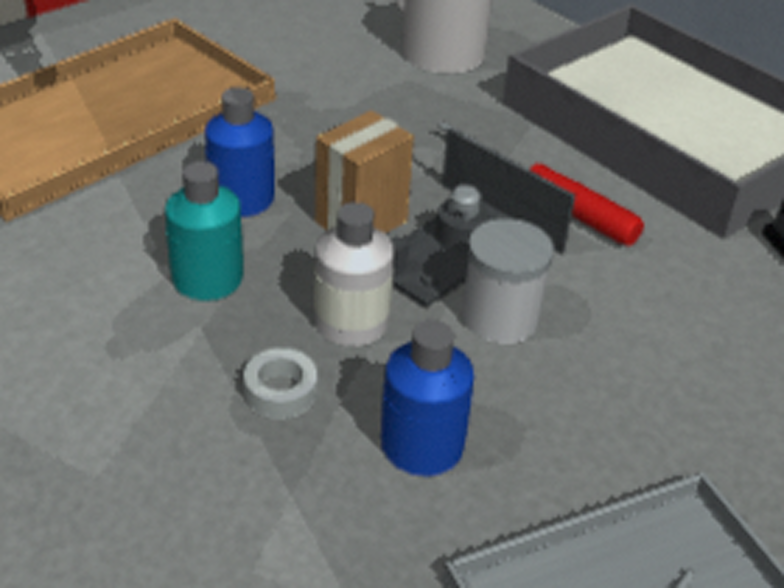

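All three stand upright within about 3 mm of where they started (carton 363,175, tin 508,280, bottle 353,275). The tape roll and look-alikes are untouched, and the clip is in the dish.

```bash
python3 -c "from plant import job_done; print(job_done())"
```

```text
the job is handed in; nothing more can be done
None
```

The job is handed in at about 54 s: the clip lies flat in the steel dish, and the carton, tin and bottle are back upright, each measuring within about 4 mm of where it started (my first grasp of the bottle slipped onto its cap, but it stayed standing and I regripped it).

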